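# Snap a pipe clamp shut with pliers

### The arm

A 7-joint arm with a two-finger parallel gripper is mounted at the origin on the work surface. World frame = base frame: x ahead of the robot, y to its left, z up, the work surface at z = 0. Lengths are in m, angles in rad, forces in N, time in s.
With the tool pointing down it reaches from about 0.425 to 0.925 m from the base axis. Payload 6.8 kg.
Tool frame: the origin (TCP) lies between the finger pads; the fingertips stand 11 mm ahead of it and the grasp point (between the pads) lies 8 mm behind it; z points along the fingers, y is the line along which they close (so a half turn about z gives the same grasp; the last joint's range is limited). The gripper opens to 85 mm and grips with 20 to 120 N. Pads are 22 mm wide; open, the fingers measure 114 mm over their backs; the gripper's body (76 mm by 85 mm) begins 54 mm behind the grasp point. The pads swing forward as they close: fully open they stand 13 mm farther back than shut.
Start: joints at [1.149, 0.477, 0.022, 1.555, -0.011, 1.109, -0.083], TCP at [0.208, -0.642, 0.242] pointing down, gripper open.
Joint ranges: [-2.96, 2.96], [-0.34, 2.1], [-1.41, 1.46], [0.24, 2.44], [-1.37, 4.51], [0.17, 1.92], [-2.96, 2.96]. Speed limits (rad/s): [2.39, 2.39, 3.14, 3.14, 3.14, 3.14, 3.14].

### API

Orientations are given as a rotation vector (axis times angle).
In Python, from bench import r gives the robot as it stands.
- The arm moves only by the tool send_rows, never from a script. Its argument "deltas" is a list of rows, each an object of numbers: "dx", "dy", "dz": the shift along the world's x, y, z in mm; "rx", "ry", "rz": the turn, a rotation vector about the world's x, y, z in degrees. A call has 1 to 5 rows; each row is the pose to reach, as a shift and turn from the pose commanded when the call began; what a row does not reach only later rows make up. A row lasts 1/12 s, in which the tool goes at most 41.7 mm and 7.16 degrees, less where a joint would pass 70% of its speed; a pose out of reach is approached as far as the arm can. A call with a gripper value outside its range is refused whole. "jaw" is the finger opening in mm, from 0 to 85.4, set as the call begins (left out, the last holds). The fingers move at their own pace and stop on an object; "newtons" is the grip in N (left out, the last holds). Time passes only in rows, so rows that repeat a pose let the fingers close. It gives the time, the measured TCP pose, the force, the opening and the grip force at its end, in the units of the state.
- r.get_obs(): the state, without advancing time (a new reading comes with each control period).
- r.grab_frame(name): name is "side" or "top" or "wrist"; returns a dict with "frame" (420x560x3 uint8, blue, green, red), "z_map" (420x560 float32, m along the optical axis (not along the pixel's ray), 0 where there is no reading), "vertical_fov" (degrees; the focal length in pixels is half the picture's height over the tangent of half this angle, whatever the lens; pixels are square), "cx", "cy" (the principal point, pixels), "xyz" and "orientation" of the camera in the world. Camera axes: x right, y down, z forward; pixel columns grow to the right and rows downward; lengths in m; the calibration is good to about 2 mm. A picture is of the moment at which its call begins.
- r.hand_in(): hands the job in; it is judged then, once.
The state is a dict: "clock": time; "joints": joint angles; "qvel": joint speeds; "tau": joint torques, N m; "tcp_pos": TCP position; "orientation": TCP orientation; "contact_force": force on the tool from outside, world axes, zero at the start; "moment": the same for the moment, N m; "grip_width": finger opening in m; "gripper_force": force on a finger pad.
Only numpy, scipy, OpenCV 4.12 (cv2) and the standard library are available. Lean on these libraries where they do the work, as an engineer would, in place of code of your own. Each camera call takes 0.05 s, during which the arm holds its last target. There are 200 camera calls.

### The job

Take the red-handled pliers out of their wooden holder and squeeze the two ears of the open snap clamp on the juice pipe together with the jaws until the clamp clicks shut and stays shut. Squeeze slowly and ease off as soon as it clicks, because squeezing the shut clamp hard cracks it; work the clamp with the pliers only, not with the fingers. Then stand the pliers back upright in their holder, let go, and leave the jars, bowl and mug where they are.

Things in the scene. Friction and masses are not known exactly. Their poses are not given: they have to be found in the camera images.
- rig: Fixed white base plate, 250 (x) x 100 (y) x 12 mm, with a 28 mm steel pipe along its x axis, 55 mm above the table, on two grey blocks (x = +-55 mm). At its -x end stands a steel strainer pot (diameter 74 mm, top 104 mm above the table), at its +x end a small tap (top 80 mm). Origin: centre of the underside, on the table; z up.
- clamp (a joint): Turn of the orange snap clamp about the pipe (rig x axis), rad, 0 upright, at most 0.2 either way. The clamp is a ring, diameter 52 mm, 18 mm wide, halfway along the rig's pipe (over the rig's origin). It is loose, about 1.2 N at its ears turns it, so it centres itself between closing jaws.
- ear_tops (a point): Point on the clamp between its two ears, level with their tops (116 mm above the table when upright); axes turn with the clamp, x along the pipe. The ears are upright plates, 22 mm along x, 6 mm thick, standing 35 mm above the ring, broad sides to +y and -y. The orange ear (-y) is rigid: its outer side is 9 to 17 mm from this point, differing from clamp to clamp.
- yellow_ear (a point): Centre of the best part of the yellow (+y) ear's outer side for a jaw tip, 15 mm below the ear's top. It slides with the ear: 17 mm towards +y from the middle when open, 9 mm when shut. Jaw tips work well 10 to 22 mm below the ear tops, one on each ear's outer side.
- snap (a joint): Travel of the yellow ear towards the orange ear, m: 0 open, 0.008 clicked shut against a stop. An over-centre spring holds it: about 13 N starts it from open, the force falls to zero at 0.004, and from there the ear jumps by itself to 0.008 and stays. Pushing the yellow ear with more than 18 N cracks the clamp.
- pliers: Pliers standing upright in the holder, about 0.2 kg. Origin at the pivot, z up along the handles, x along the pivot pin, y across the handles; the frame belongs to the half with the +y handle and -y jaw (the halves cross at the pivot). Dark steel pivot block 46 (x) x 26 x 16 mm centred at the origin.
- pliers_grip (a point): Point midway between the handles, 84 mm above the pivot on the pliers' z axis. The two red handles (22 mm wide along x, reaching 118 mm above the pivot) bulge most here: 64 mm over their outer sides when open. Pinch them here across y. Pressed in by 3 to 6 mm in all they are held well for carrying.
- pliers_jaws (a point): Point midway between the open jaw tips, 48 mm below the pivot on the pliers' z axis. The tips are round bars, 10 mm thick and 18 mm long along x, with 46 mm clear between them when open (66 mm over their outsides). The jaws bow outwards above the tips. Squeezing the handles closes them.
- pliers_hinge (a joint): Closing angle of the pliers, rad: 0 open, at most 0.64. Each 0.1 rad narrows the handles by 8.4 mm at the bulge and the jaw gap by 4.8 mm, each half turning by half of it. A return spring pushes the handles apart: 4.5 N at each bulge at 0, plus 0.6 N per 0.1 rad. Squeeze beyond that reaches each jaw tip 1.75 times larger.
- holder: Fixed wooden holder, foot 70 (x) x 110 (y) x 8 mm, with an open-topped pocket 28 mm (x) by 76 mm (y) inside; its two long walls are 10 mm thick and 60 mm high, the end walls 48 mm high. The jaws hang in the pocket, the pivot block rests on the long walls, pliers y along holder y (either way round). Origin: centre of the underside.
- holder_seat (a point): Where the pliers' pivot (their origin) belongs: 68 mm above the holder's origin; the axes are the holder's.
- jar_red: Loose closed jar, amber glass, diameter 66 mm, 85 mm high; bystander. Origin: underside centre.
- jar_green: Loose closed jar, green glass, diameter 60 mm, 75 mm high; bystander. Origin: underside centre.
- bowl: Loose steel bowl, diameter 130 mm, 55 mm high; bystander. Origin: underside centre.
- mug: Loose blue mug, diameter 76 mm, 90 mm high; bystander. Origin: underside centre.

How it is judged:
By the outcome, as a careful person would: the job done as asked, in the order asked, and still so for the second after the job is handed in, with the robot touching nothing.
It also fails if it takes over 72 s, if anything falls off the work surface, if the arm or the gripper's body presses on something with over 40 N, if the wrist force passes 120 N, or if a joint passes its speed limit or range.

## Working session

There is one attempt and no reset: what is moved stays moved. The work goes in short steps, Python scripts to look and compute and a tool call to move; the robot and the scene stay as the last step left them, time stands still between calls to the robot, and variables do not carry over. Pictures are saved under pics/ and viewed, at most 10 in all, crops included, and the job is handed in when it is done.

Besides the shell and the picture viewer there is one more tool, called after ">>>" as a command line: name --argument value ..., lists and objects as JSON in quotes. send_rows: Moves the arm, as the interface text tells. Its arguments: {"type":"object","properties":{"deltas":{"type":"array","items":{"type":"object","properties":{"dx":{"type":"number"},"dy":{"type":"number"},"dz":{"type":"number"},"rx":{"type":"number"},"ry":{"type":"number"},"rz":{"type":"number"}}}},"jaw":{"type":"number"},"newtons":{"type":"number"}},"required":["deltas"]}

```bash
mkdir -p pics
cat > h.py <<'E'
import numpy as np,cv2
from scipy.spatial.transform import Rotation as R
from bench import r
def cam(n):
    c=r.grab_frame(n); f=c["frame"]; h=f.shape[0]
    c["f"]=h/2/np.tan(np.radians(c["vertical_fov"])/2)
    o=np.array(c["orientation"],float)
    c["R"]=R.from_rotvec(o).as_matrix() if o.size==3 else o.reshape(3,3)
    return c
def cloud(c):
    z=c["z_map"]; v,u=np.mgrid[:z.shape[0],:z.shape[1]]
    p=np.stack([(u-c["cx"])/c["f"]*z,(v-c["cy"])/c["f"]*z,z],-1)
    p=p@c["R"].T+np.array(c["xyz"]); p[z==0]=np.nan
    return p
E
python3 - <<'E'
from h import *
ims=[]
for n in ["top","side"]:
    c=cam(n); cv2.imwrite(f"pics/{n}0.png",c["frame"]); np.savez(f"{n}0.npz",P=cloud(c),f=c["frame"])
    print(n,c["xyz"],c["R"].round(3).tolist(),c["f"],c["cx"],c["cy"])
print(r.get_obs())
E
```

```text
top [ 0.48312148 -0.02914563  1.25868858] [[-0.02, -0.997, 0.076], [-1.0, 0.02, 0.001], [-0.003, -0.076, -0.997]] 401.1216054880663 280.4132666904069 208.33912449569905
side [0.40361766 0.66947093 0.81344006] [[-0.972, -0.173, 0.159], [-0.235, 0.684, -0.691], [0.011, -0.709, -0.705]] 441.3825198225072 277.2418240645284 206.9931141742391
{'clock': 0.1, 'joints': array([ 1.1488927 ,  0.47772436,  0.02233394,  1.55635856, -0.01150349,
        1.10932408, -0.08314104]), 'qvel': array([-0.00123439, -0.00165357, -0.00034948, -0.00216255,  0.00083354,
       -0.00097043,  0.00115952]), 'tau': array([ 5.12134153e-03, -5.97754633e+01,  1.61416054e+00, -2.81953901e+01,
        1.29204086e-02,  4.95304470e-03,  2.46947235e-05]), 'tcp_pos': array([ 0.20819073, -0.64153597,  0.2414156 ]), 'orientation': array([-3.10138201e+00, -4.90621700e-01,  5.92861901e-04]), 'contact_force': array([ 0.01607941,  0.17645298, -0.95820203]), 'moment': array([0.00635812, 0.01903071, 0.00609983]), 'gripper_force': 0.0, 'grip_width': 0.08570105904742109}
```

View pics/top0.png

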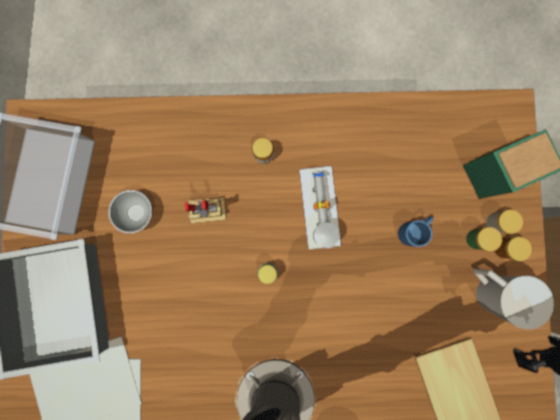

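View pics/side0.png

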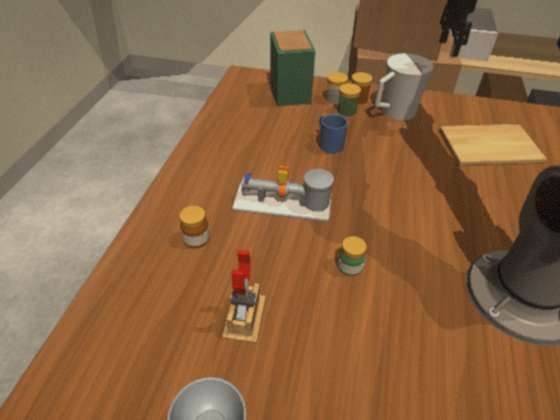

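The top view shows the pliers and holder at (205,208), the rig at (320,207) with its pot towards the robot, jars at (262,148) and (267,272), the bowl at (130,212) and the mug at (418,232). The side view shows the red handles at (241,270), the holder at (245,315) and the clamp ears at (283,178).

Run:
```python
from h import *
def rep(n,Q):
    if len(Q)<4: print(n,len(Q)); return
    q=Q[:,:2].astype(np.float32); b=cv2.minAreaRect(q*1000)
    print(n,len(Q),"med",np.median(Q,0).round(4),"rect",np.round(b[0],1),np.round(b[1],1),round(b[2],1),"z",Q[:,2].min().round(4),Q[:,2].max().round(4))
for n in ["top","side"]:
    d=np.load(n+"0.npz");P=d["P"];hsv=cv2.cvtColor(d["f"],cv2.COLOR_BGR2HSV).astype(int);H,S,V=hsv[...,0],hsv[...,1],hsv[...,2]
    x,y,z=P[...,0],P[...,1],P[...,2]
    print(n,"table z",np.nanmedian(z[(abs(x-.45)<.05)&(abs(y)<.1)]))
    hol=(abs(x-.48)<.1)&(y>.12)&(y<.32)
    rig=(x>.33)&(x<.65)&(y>-.25)&(y<-.05)
    red=((H<6)|(H>174))&(S>170)&(V>90)
    for k,l in [("red",hol&red&(z>.08)),("holdertop",hol&~red&(z>.04)&(z<.066)),("foot",hol&(z>.004)&(z<.02)),("dark",hol&(S<90)&(z>.062)&(z<.09)),
      ("plate",rig&(S<60)&(V>130)&(z>.006)&(z<.02)),("rigtall",rig&(z>.09)),("yel",rig&(H>20)&(H<34)&(S>150)&(z>.06)),("org",rig&(H>5)&(H<=19)&(S>190)&(z>.06))]:
        rep(k,P[l])
    # red lumps
    m=(hol&red&(z>.08)).astype(np.uint8); nn,lab=cv2.connectedComponents(m)
    for i in range(1,nn): rep(" redcc",P[lab==i])
    for k,x0,y0 in [("jr",.63,.02),("jg",.33,.01),("bowl",.47,.39),("mug",.43,-.36)]:
        rep(k,P[(np.hypot(x-x0,y-y0)<.09)&(z>.03)])
a=[]
for n,b,s in [("top",(270,330,160,260),5),("side",(170,320,60,200),None)]:
    pass
t=np.load("top0.npz")["f"][180:240,175:345]; s=np.load("side0.npz")["f"][150:345,215:345]
cv2.imwrite("pics/c1.png",np.vstack([cv2.resize(t,(680,240),interpolation=2)]))
cv2.imwrite("pics/c2.png",cv2.resize(s,None,fx=3,fy=3,interpolation=2))
```

```text
top table z 0.000919346460952708
red 54 med [0.574  0.2218 0.1816] rect [574.9 200.9] [13.9 54.3] 5.1 z 0.1232 0.1912
holdertop 138 med [0.5616 0.1867 0.059 ] rect [566.3 201.2] [23.7 91.6] 5.3 z 0.0402 0.0659
foot 556 med [0.5114 0.2126 0.0053] rect [480.  219.6] [198.9 198.1] 0.2 z 0.004 0.0198
dark 73 med [0.5643 0.201  0.0766] rect [566.6 202.8] [23.4 62.4] 4.1 z 0.0622 0.09
plate 1025 med [ 0.5668 -0.128   0.0129] rect [ 554.4 -153. ] [199.2 100.9] 4.8 z 0.0061 0.0198
rigtall 573 med [ 0.4952 -0.1565  0.1018] rect [ 521.3 -148. ] [135.4  72. ] 18.6 z 0.0904 0.1208
yel 27 med [ 0.5782 -0.1408  0.1108] rect [ 578.7 -144.7] [14.5 17.3] 1.0 z 0.0824 0.1208
org 21 med [ 0.5778 -0.1556  0.1071] rect [ 578.7 -149.4] [ 9.4 38.8] 0.6 z 0.0656 0.1174
 redcc 39 med [0.5736 0.2228 0.1746] rect [573.  222.9] [13.5 10.1] 11.8 z 0.1232 0.1893
 redcc 15 med [0.5753 0.1765 0.1849] rect [574.3 178.1] [8.6 8.9] 4.0 z 0.174 0.1912
jr 0
jg 323 med [0.3844 0.015  0.075 ] rect [382.2  14.6] [57.3 55.7] 43.8 z 0.0301 0.0815
bowl 119 med [0.5226 0.4228 0.0505] rect [528.4 410.7] [ 28.7 100.5] 17.0 z 0.0
[... 516 characters left out ...]
95  0.011 ] rect [ 553.  -135.4] [198.7  74.2] 4.8 z 0.006 0.0173
rigtall 657 med [ 0.4976 -0.1464  0.1001] rect [ 519.  -145.5] [133.7  76.7] 20.8 z 0.09 0.1186
yel 81 med [ 0.5779 -0.1354  0.1027] rect [ 577.3 -135.9] [18.8  7.9] 3.7 z 0.0848 0.1171
org 99 med [ 0.5776 -0.1354  0.0835] rect [ 576.3 -141.4] [20.2 41. ] 8.6 z 0.0602 0.1186
 redcc 342 med [0.5725 0.2273 0.1621] rect [573.1 207.6] [15.9 57.8] 3.0 z 0.1172 0.1876
jr 0
jg 718 med [0.3802 0.0313 0.0709] rect [379.7  20.9] [56.2 58.1] 38.9 z 0.0301 0.0785
bowl 345 med [0.5334 0.3866 0.0478] rect [532.  392.4] [18.5 68.2] 43.2 z 0.0302 0.0581
mug 385 med [ 0.4794 -0.3938  0.0622] rect [ 475.7 -407.8] [72.3 34.6] 42.0 z 0.0302 0.091
```

View pics/c2.png

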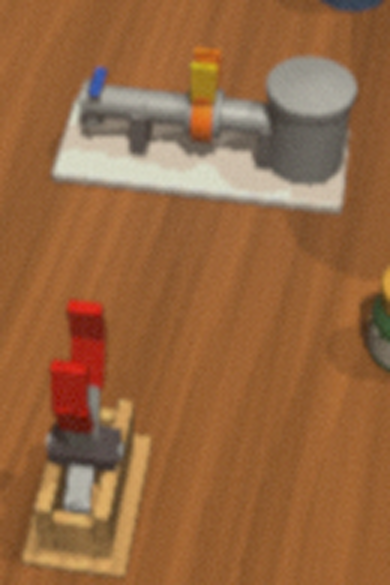

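View pics/c1.png

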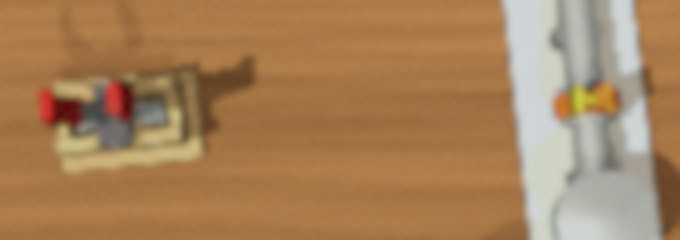

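The pliers stand with their handles spread along world y, at about (0.572, 0.201). The rig's +x points away from the robot at about +5°. The clamp ears are upright near (0.578, -0.145), with yellow on the +y side. I'll move over the rig for a close look.

>>> send_rows --deltas '[{"dx": 22, "dy": 30, "dz": 14, "rz": -3}, {"dx": 44, "dy": 60, "dz": 28, "rz": -6}, {"dx": 66, "dy": 90, "dz": 42, "rz": -9}, {"dx": 88, "dy": 120, "dz": 56, "rz": -12}, {"dx": 110, "dy": 150, "dz": 70, "rz": -14}]' --jaw 85

```text
$.deltas[0]: bad value
```

>>> send_rows --deltas '[{"dx": 24, "dy": 31, "dz": 8}, {"dx": 48, "dy": 62, "dz": 16}, {"dx": 72, "dy": 93, "dz": 24}, {"dx": 96, "dy": 124, "dz": 32}, {"dx": 120, "dy": 155, "dz": 40}]'

```text
$.deltas[0]: bad value
```

>>> send_rows --deltas '[{"dx": 20, "dy": 36}, {"dx": 40, "dy": 72}, {"dx": 60, "dy": 108}, {"dx": 80, "dy": 144}, {"dx": 102, "dy": 180}]'

```text
$.deltas[0]: bad value
```

>>> send_rows --deltas '[{"dx": 0}, {"dx": 0}, {"dx": 0}]'

```text
$.deltas[0]: bad value
```

Run:
```python
from h import *
c=cam("wrist"); cv2.imwrite("pics/w1.png",c["frame"]); np.savez("w1.npz",P=cloud(c),f=c["frame"],xyz=c["xyz"],R=c["R"],K=[c["f"],c["cx"],c["cy"]])
o=r.get_obs();print(o["tcp_pos"],o["orientation"],o["joints"].round(2),c["xyz"],c["R"].round(3),c["f"])
```

```text
[ 0.20819364 -0.6416568   0.24154729] [-3.10168533e+00 -4.90663070e-01  5.06493440e-04] [ 1.15  0.48  0.02  1.56 -0.01  1.11 -0.08] [ 0.27356525 -0.62159977  0.37269031] [[ 0.31  -0.915 -0.259]
 [-0.951 -0.299 -0.082]
 [-0.003  0.271 -0.962]] 334.2464057834593
```

View pics/w1.png

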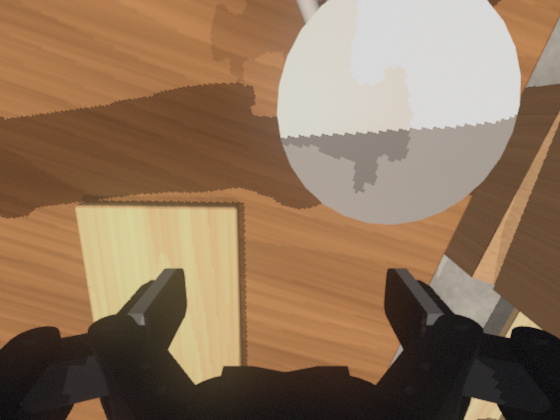

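The rows were refused because each needs all six fields. The picture therefore only shows the start spot, with the fingers at the bottom, and a white round object and a board that aren't part of the task.

>>> send_rows --deltas '[{"dx": 22, "dy": 30, "dz": 14, "rx": 0, "ry": 0, "rz": -3}, {"dx": 44, "dy": 60, "dz": 28, "rx": 0, "ry": 0, "rz": -6}, {"dx": 66, "dy": 90, "dz": 42, "rx": 0, "ry": 0, "rz": -9}, {"dx": 88, "dy": 120, "dz": 56, "rx": 0, "ry": 0, "rz": -12}, {"dx": 110, "dy": 150, "dz": 70, "rx": 0, "ry": 0, "rz": -14}]' --jaw 85

```text
clock: 0.57
tcp_pos: [0.319, -0.4903, 0.3126]
orientation: [-3.139, -0.105, 0.001]
contact_force: [1.7, 0.5, -0.2]
grip_width: 0.085
gripper_force: 0.0
```

>>> send_rows --deltas '[{"dx": 24, "dy": 31, "dz": 8, "rx": 0, "ry": 0, "rz": 0}, {"dx": 48, "dy": 62, "dz": 16, "rx": 0, "ry": 0, "rz": 0}, {"dx": 72, "dy": 93, "dz": 24, "rx": 0, "ry": 0, "rz": 0}, {"dx": 96, "dy": 124, "dz": 32, "rx": 0, "ry": 0, "rz": 0}, {"dx": 120, "dy": 155, "dz": 40, "rx": 0, "ry": 0, "rz": 0}]'

```text
clock: 0.98
tcp_pos: [0.439, -0.3352, 0.3527]
orientation: [3.14, 0.109, -0.0]
contact_force: [0.9, -1.3, -0.8]
grip_width: 0.0849
gripper_force: 0.0
```

>>> send_rows --deltas '[{"dx": 18, "dy": 36, "dz": 0, "rx": 0, "ry": 0, "rz": 0}, {"dx": 36, "dy": 72, "dz": 0, "rx": 0, "ry": 0, "rz": 0}, {"dx": 54, "dy": 108, "dz": 0, "rx": 0, "ry": 0, "rz": 0}, {"dx": 72, "dy": 144, "dz": 0, "rx": 0, "ry": 0, "rz": 0}, {"dx": 82, "dy": 180, "dz": 0, "rx": 0, "ry": 0, "rz": 0}]'

```text
clock: 1.4
tcp_pos: [0.5215, -0.1548, 0.3521]
orientation: [-3.139, -0.11, -0.001]
contact_force: [0.9, -0.0, -0.2]
grip_width: 0.0851
gripper_force: 0.0
```

>>> send_rows --deltas '[{"dx": 0, "dy": 0, "dz": 0, "rx": 0, "ry": 0, "rz": 0}, {"dx": 0, "dy": 0, "dz": 0, "rx": 0, "ry": 0, "rz": 0}, {"dx": 0, "dy": 0, "dz": 0, "rx": 0, "ry": 0, "rz": 0}]'

```text
clock: 1.65
tcp_pos: [0.52, -0.1576, 0.3521]
orientation: [3.139, 0.109, -0.001]
contact_force: [0.4, 0.2, 0.1]
grip_width: 0.0848
gripper_force: 0.0
```

```bash
cat >> h.py <<'E'
def snap(n,tag):
    c=cam(n); cv2.imwrite(f"pics/{tag}.png",c["frame"]); np.savez(f"{tag}.npz",P=cloud(c),f=c["frame"],xyz=c["xyz"],R=c["R"],K=[c["f"],c["cx"],c["cy"]])
    o=r.get_obs();t=R.from_rotvec(o["orientation"]).as_matrix()
    print(round(o["clock"],2),o["tcp_pos"].round(4),"ty",t[:,1].round(4),"tz",t[:,2].round(4),o["joints"].round(2),"cam",np.round(c["xyz"],4))
    return c
E
python3 - <<'E'
from h import *
snap("wrist","w2")
E
```

```text
1.7 [ 0.5198 -0.1585  0.3521] ty [ 6.750e-02 -9.977e-01  6.000e-04] tz [-7.e-04 -6.e-04 -1.e+00] [ 0.39  0.19 -0.24  1.71  0.05  1.25 -1.37] cam [ 0.5886 -0.1539  0.4833]
```

View pics/w2.png

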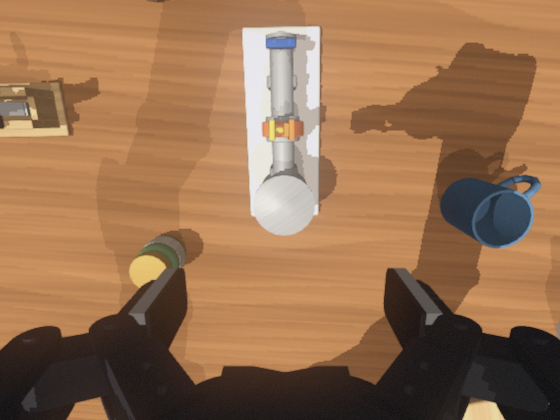

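The wrist view shows the rig plate from about (245,28) to (320,215), the clamp at (282,129) with the yellow ear left of the rigid orange one, and the holder at far left (30,110). I'll measure the rig here and go on to the pliers.

```bash
cat > rig.py <<'E'
from h import *
def ray(d,uv,z):
    f,cx,cy=d["K"]; uv=np.asarray(uv,float); q=np.stack([(uv[:,0]-cx)/f,(uv[:,1]-cy)/f,np.ones(len(uv))],1)@d["R"].T
    return d["xyz"]+q*((z-d["xyz"][2])/q[:,2])[:,None]
def cc(m):
    n,l,s,_=cv2.connectedComponentsWithStats(m.astype(np.uint8)); return l==1+s[1:,4].argmax()
if __name__=="__main__":
    d=np.load("w2.npz");P=d["P"];hsv=cv2.cvtColor(d["f"],cv2.COLOR_BGR2HSV).astype(int);H,S,V=[hsv[...,i] for i in range(3)]
    z=P[...,2]
    box=np.zeros(z.shape,bool); box[15:230,230:335]=1
    pl=cc(box&(S<70)&(V>90)); v,u=np.nonzero(pl&(abs(z-.012)<.006))
    W=ray(d,np.c_[u,v],.012); b=cv2.minAreaRect((W[:,:2]*1000).astype(np.float32)); print("plate",b)
    for k,m in [("yel",box&(H>20)&(H<34)&(S>140)&(V>100)),("org",box&(H>5)&(H<=19)&(S>190)&(V>100))]:
        m=cc(m) if k=="yel" else m
        for lo,hi in [(.105,.125),(.05,.105)]:
            Q=P[m&(z>lo)&(z<hi)]; v,u=np.nonzero(m&(z>lo)&(z<hi))
            if len(Q): print(k,lo,len(Q),"min",Q.min(0).round(4),"max",Q.max(0).round(4),"med",np.median(Q,0).round(4),"u",u.min(),u.max(),"v",v.min(),v.max())
    cv2.imwrite("pics/w2c.png",cv2.resize(d["f"][100:155,240:325],None,fx=8,fy=8,interpolation=0))
E
python3 rig.py
```

```text
plate ((578.49267578125, -151.4959259033203), (248.12619018554688, 99.08350372314453), 5.086617469787598)Traceback (most recent call last):
  File "rig.py", line 14, in <module>
    m=cc(m) if k=="yel" else m
      ~~^^^
  File "rig.py", line 6, in cc
    n,l,s,_=cv2.connectedComponentsWithStats(m.astype(np.uint8)); return l==1+s[1:,4].argmax()
                                                                              ~~~~~~~~~~~~~~^^
ValueError: attempt to get argmax of an empty sequence
```

>>> send_rows --deltas '[{"dx": 0, "dy": 40, "dz": 0, "rx": 0, "ry": 0, "rz": 0}, {"dx": 0, "dy": 80, "dz": 0, "rx": 0, "ry": 0, "rz": 0}, {"dx": 0, "dy": 120, "dz": 0, "rx": 0, "ry": 0, "rz": 0}, {"dx": 0, "dy": 160, "dz": 0, "rx": 0, "ry": 0, "rz": 0}, {"dx": 0, "dy": 200, "dz": 0, "rx": 0, "ry": 0, "rz": 0}]'

```text
clock: 2.12
tcp_pos: [0.5202, 0.0425, 0.3524]
orientation: [3.139, 0.103, 0.0]
contact_force: [0.0, -0.5, 0.9]
grip_width: 0.0847
gripper_force: 0.0
```

>>> send_rows --deltas '[{"dx": -10, "dy": 40, "dz": 0, "rx": 0, "ry": 0, "rz": 0}, {"dx": -20, "dy": 80, "dz": 0, "rx": 0, "ry": 0, "rz": 0}, {"dx": -30, "dy": 120, "dz": 0, "rx": 0, "ry": 0, "rz": 0}, {"dx": -30, "dy": 150, "dz": 0, "rx": 0, "ry": 0, "rz": 0}, {"dx": -30, "dy": 160, "dz": 0, "rx": 0, "ry": 0, "rz": 0}]'

```text
clock: 2.53
tcp_pos: [0.4894, 0.2068, 0.3526]
orientation: [-3.138, -0.115, -0.001]
contact_force: [0.3, 0.1, 1.1]
grip_width: 0.085
gripper_force: 0.0
```

>>> send_rows --deltas '[{"dx": 0, "dy": 0, "dz": 0, "rx": 0, "ry": 0, "rz": 0}, {"dx": 0, "dy": 0, "dz": 0, "rx": 0, "ry": 0, "rz": 0}, {"dx": 0, "dy": 0, "dz": 0, "rx": 0, "ry": 0, "rz": 0}]'

```text
clock: 2.78
tcp_pos: [0.4913, 0.2, 0.352]
orientation: [3.139, 0.102, -0.001]
contact_force: [-0.7, -0.6, -0.0]
grip_width: 0.0852
gripper_force: 0.0
```

Run:
```python
from h import *
snap("wrist","w3")
```

```text
2.83 [0.4913 0.2    0.3521] ty [ 0.065  -0.9979  0.0012] tz [-1.0e-04 -1.2e-03 -1.0e+00] [-0.07  0.19 -0.5   1.73  0.1   1.25 -2.1 ] cam [0.5599 0.2036 0.4832]
```

View pics/w3.png

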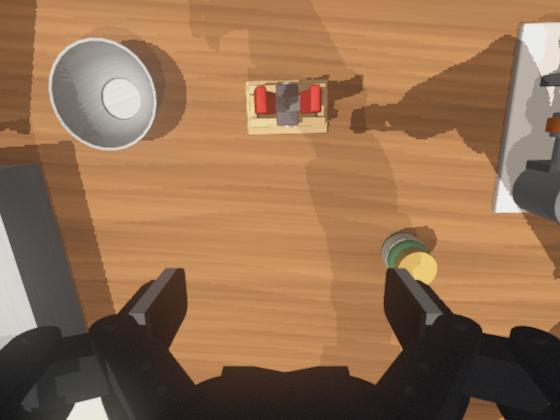

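The wrist view shows the holder at (287,107) with the two red handles at (261,99) and (316,98) and the dark pivot between them. The bowl is at (103,95), well clear.

```bash
cat > pl.py <<'E'
from rig import *
d=np.load("w3.npz");P=d["P"];hsv=cv2.cvtColor(d["f"],cv2.COLOR_BGR2HSV).astype(int);H,S,V=[hsv[...,i] for i in range(3)];z=P[...,2]
box=np.zeros(z.shape,bool); box[70:145,235:345]=1
red=box&((H<6)|(H>174))&(S>150)&(z>.1)
n,l,s,c=cv2.connectedComponentsWithStats(red.astype(np.uint8))
for i in range(1,n):
    if s[i,4]<10: continue
    m=l==i; t=m&(z>.17); Q=P[t]; print("handle",s[i],"top med",np.median(Q,0).round(4),"minmax",Q.min(0).round(4),Q.max(0).round(4),"all y",P[m][:,1].min().round(4),P[m][:,1].max().round(4))
for nm,lo,hi in [("foot",.004,.014),("walls",.04,.068),("piv",.068,.09)]:
    m=box&(z>lo)&(z<hi); v,u=np.nonzero(m); 
    if nm=="foot":
        h2=box&(z>.004); v,u=np.nonzero(m)
        W=ray(d,np.c_[u,v],.008)
    else: W=P[m]
    if nm=="piv": m&=(S<100); W=P[m]
    print(nm,len(W),cv2.minAreaRect((W[:,:2]*1000).astype(np.float32)),np.median(W,0).round(4))
# rig clamp
d=np.load("w2.npz");P=d["P"];hsv=cv2.cvtColor(d["f"],cv2.COLOR_BGR2HSV).astype(int);z=P[...,2]
a=np.radians(5.09); Rz=np.array([[np.cos(a),np.sin(a)],[-np.sin(a),np.cos(a)]])
L=(P[...,:2]-[.5785,-.1515])@Rz.T
for v in range(120,139,3):
    print(v,[(u,int(L[v,u,0]*1e3),round(L[v,u,1]*1e3),int(z[v,u]*1e3),hsv[v,u].tolist()) for u in range(262,304,4)])
E
python3 pl.py
```

```text
handle [300  85  21  28 503] top med [0.5798 0.1794 0.1854] minmax [0.5693 0.1743 0.1823] [0.5903 0.1843 0.1882] all y 0.1743 0.1899
handle [254  86  14  28 308] top med [0.5758 0.225  0.1855] minmax [0.5648 0.2201 0.1702] [0.5865 0.2313 0.1879] all y 0.2201 0.2333
  return _methods._mean(a, axis=axis, dtype=dtype,
  ret = um.true_divide(
Traceback (most recent call last):
  File "pl.py", line 8, in <module>
    m=l==i; t=m&(z>.17); Q=P[t]; print("handle",s[i],"top med",np.median(Q,0).round(4),"minmax",Q.min(0).round(4),Q.max(0).round(4),"all y",P[m][:,1].min().round(4),P[m][:,1].max().round(4))
                                                                                                ~~~~~^^^
ValueError: zero-size array to reduction operation minimum which has no identity
```

```bash
sed -i 's/    m=l==i; t=m&(z>.17); Q=P\[t\];/    m=l==i; t=m\&(z>.17); Q=P[t]\n    if len(Q)<5: continue\n   /' pl.py; sed -i 's/^    print("handle/    print("handle/; s/^    *print("handle/    print("handle/' pl.py; python3 pl.py
```

```text
handle [300  85  21  28 503] top med [0.5798 0.1794 0.1854] minmax [0.5693 0.1743 0.1823] [0.5903 0.1843 0.1882] all y 0.1743 0.1899
handle [254  86  14  28 308] top med [0.5758 0.225  0.1855] minmax [0.5648 0.2201 0.1702] [0.5865 0.2313 0.1879] all y 0.2201 0.2333
foot 1337 ((577.252197265625, 201.9462890625), (69.66017150878906, 109.26412200927734), 5.1221232414245605) [0.5633 0.2037 0.008 ]
walls 912 ((577.4191284179688, 201.91543579101562), (48.030128479003906, 91.73098754882812), 5.309635639190674) [0.565  0.2128 0.0595]
piv 729 ((577.3357543945312, 202.11349487304688), (49.38066482543945, 25.402467727661133), 4.372198581695557) [0.5763 0.2019 0.0758]
120 [(262, 11, 28, 11, [27, 12, 233]), (266, 10, 20, 59, [14, 19, 150]), (270, 10, 13, 114, [26, 109, 216]), (274, 10, 9, 114, [20, 85, 171]), (278, 10, 5, 75, [12, 19, 135]), (282, 10, 0, 75, [15, 23, 136]), (286, 10, -4, 74, [13, 40, 134]), (290, 10, -8, 114, [16, 138, 231]), (294, 10, -13, 113, [10, 106, 173]), (298, 10, -19, 63, [11, 45, 119]), (302, 10, -26, 12, [13, 37, 185])]
123 [(262, 7, 25, 62, [10, 79, 209]), (266, 7, 19
[... 1580 characters left out ...]
 117, [28, 120, 233]), (274, -4, 9, 116, [22, 131, 214]), (278, -6, 5, 80, [10, 135, 195]), (282, -6, 1, 79, [14, 140, 212]), (286, -5, -4, 109, [17, 139, 230]), (290, -5, -8, 114, [17, 137, 231]), (294, -5, -12, 114, [12, 146, 210]), (298, -7, -18, 71, [10, 142, 189]), (302, -7, -23, 64, [10, 100, 160])]
138 [(262, -12, 29, 11, [132, 5, 237]), (266, -12, 24, 12, [170, 4, 197]), (270, -7, 13, 116, [28, 121, 233]), (274, -7, 9, 116, [24, 120, 211]), (278, -10, 6, 74, [17, 11, 218]), (282, -10, 1, 75, [17, 11, 214]), (286, -10, -4, 75, [17, 12, 199]), (290, -8, -8, 115, [17, 139, 231]), (294, -8, -12, 114, [11, 116, 203]), (298, -11, -19, 63, [16, 23, 124]), (302, -13, -26, 12, [14, 28, 193])]
```

Pliers pivot is at (577.4, 202.0) with yaw 5.1°, and the clamp is upright at (578.5, -151.5) with yaw 5.1°. Aligning above the pliers, then descending.

>>> send_rows --deltas '[{"dx": 30, "dy": 0, "dz": 0, "rx": 0, "ry": 0, "rz": 1.4}, {"dx": 60, "dy": 1, "dz": 0, "rx": 0, "ry": 0, "rz": 1.4}, {"dx": 86, "dy": 2, "dz": 0, "rx": 0, "ry": 0, "rz": 1.4}, {"dx": 86, "dy": 2, "dz": -30, "rx": 0, "ry": 0, "rz": 1.4}, {"dx": 86, "dy": 2, "dz": -60, "rx": 0, "ry": 0, "rz": 1.4}]' --jaw 85.4 --newtons 20

```text
clock: 3.25
tcp_pos: [0.5794, 0.2027, 0.2926]
orientation: [-3.138, -0.139, -0.006]
contact_force: [-0.2, 0.2, -0.5]
grip_width: 0.0854
gripper_force: 0.0
```

>>> send_rows --deltas '[{"dx": 0, "dy": 0, "dz": -20, "rx": 0, "ry": 0, "rz": 0}, {"dx": 0, "dy": 0, "dz": -40, "rx": 0, "ry": 0, "rz": 0}, {"dx": 0, "dy": 0, "dz": -50, "rx": 0, "ry": 0, "rz": 0}, {"dx": 0, "dy": 0, "dz": -50, "rx": 0, "ry": 0, "rz": 0}, {"dx": 0, "dy": 0, "dz": -50, "rx": 0, "ry": 0, "rz": 0}]'

```text
clock: 3.67
tcp_pos: [0.5768, 0.2038, 0.2426]
orientation: [3.138, 0.145, -0.0]
contact_force: [-0.2, 0.3, 0.8]
grip_width: 0.0857
gripper_force: 0.0
```

Run:
```python
from h import *
snap("wrist","w4")
```

```text
3.72 [0.5772 0.2045 0.2435] ty [ 9.250e-02 -9.957e-01 -3.000e-04] tz [ 1.6e-03  4.0e-04 -1.0e+00] [-0.09  0.41 -0.46  1.69  0.2   1.09 -2.09] cam [0.6452 0.2092 0.3739]
```

View pics/w4.png

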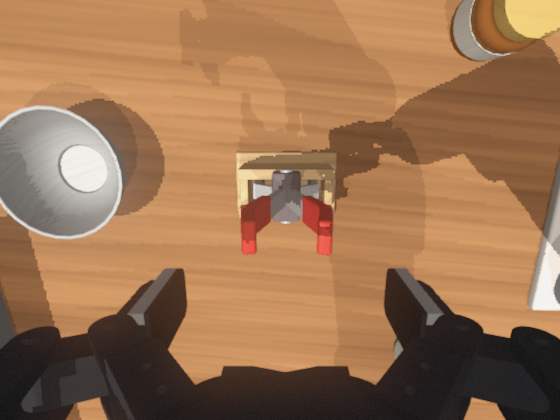

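The handles at (249,235) and (325,235) sit centred between the fingertips (184 and 388). Descending and taking a light pinch.

>>> send_rows --deltas '[{"dx": 0, "dy": -1, "dz": -25, "rx": 0, "ry": 0, "rz": 0}, {"dx": 0, "dy": -1, "dz": -50, "rx": 0, "ry": 0, "rz": 0}, {"dx": 0, "dy": -1, "dz": -75, "rx": 0, "ry": 0, "rz": 0}, {"dx": 0, "dy": -1, "dz": -95, "rx": 0, "ry": 0, "rz": 0}, {"dx": 0, "dy": -1, "dz": -103, "rx": 0, "ry": 0, "rz": 0}]'

```text
clock: 4.13
tcp_pos: [0.576, 0.2033, 0.1381]
orientation: [3.137, 0.147, -0.002]
contact_force: [-1.0, -0.3, 0.3]
grip_width: 0.0855
gripper_force: 0.0
```

>>> send_rows --deltas '[{"dx": 0, "dy": 0, "dz": 0, "rx": 0, "ry": 0, "rz": 0}, {"dx": 0, "dy": 0, "dz": 0, "rx": 0, "ry": 0, "rz": 0}, {"dx": 0, "dy": 0, "dz": 0, "rx": 0, "ry": 0, "rz": 0}]' --jaw 66

```text
clock: 4.38
tcp_pos: [0.5776, 0.2045, 0.1414]
orientation: [-3.137, -0.147, -0.005]
contact_force: [0.4, -0.7, 0.5]
grip_width: 0.0661
gripper_force: 0.1
```

>>> send_rows --deltas '[{"dx": 0, "dy": 0, "dz": 0, "rx": 0, "ry": 0, "rz": 0}, {"dx": 0, "dy": 0, "dz": 0, "rx": 0, "ry": 0, "rz": 0}, {"dx": 0, "dy": 0, "dz": 0, "rx": 0, "ry": 0, "rz": 0}, {"dx": 0, "dy": 0, "dz": 0, "rx": 0, "ry": 0, "rz": 0}]' --jaw 59

```text
clock: 4.72
tcp_pos: [0.5777, 0.2047, 0.1418]
orientation: [-3.137, -0.147, -0.006]
contact_force: [-0.3, -0.4, 6.0]
grip_width: 0.0593
gripper_force: 5.9
```

Run:
```python
from h import *
snap("wrist","w5"); c=snap("side","s5"); o=r.get_obs(); print(o["grip_width"],o["gripper_force"],o["contact_force"])
a=cv2.imread("pics/w5.png"); b=cv2.resize(c["frame"][190:350,190:300],None,fx=3,fy=3)
im=np.zeros((480,800,3),np.uint8); im[:350,:467]=cv2.resize(a,(467,350)); im[:480,470:800]=b; cv2.imwrite("pics/m5.png",im)
```

```text
4.77 [0.5778 0.2047 0.1418] ty [ 0.0936 -0.9956 -0.0011] tz [ 0.0039  0.0014 -1.    ] [-0.12  0.52 -0.43  1.78  0.27  0.9  -2.15] cam [0.6456 0.2099 0.2733]
4.82 [0.5777 0.2048 0.1418] ty [ 0.0937 -0.9956 -0.001 ] tz [ 0.0038  0.0014 -1.    ] [-0.12  0.52 -0.43  1.78  0.27  0.9  -2.15] cam [0.4036 0.6695 0.8134]
0.0586629852167742 5.921137968543917 [-1.42903336 -0.42072094  5.08371768]
```

View pics/m5.png

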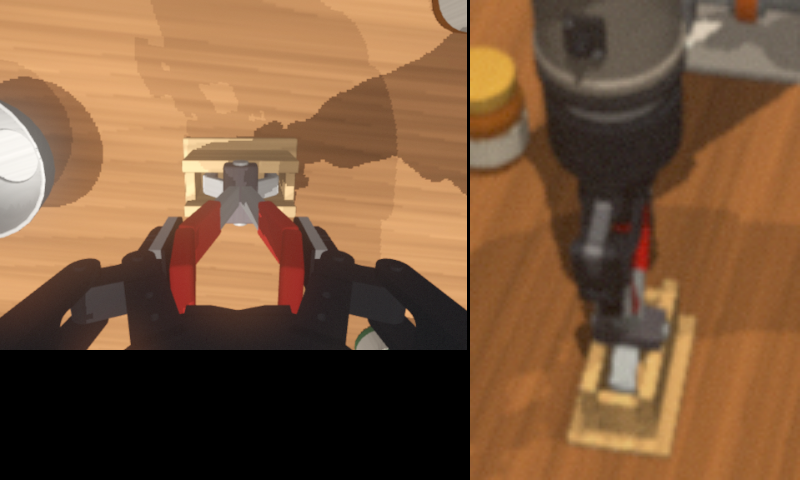

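The pads hold both red handles centrally, and the pivot block is still seated (side crop ~(625,325)). Lifting straight out.

>>> send_rows --deltas '[{"dx": 0, "dy": 0, "dz": 5, "rx": 0, "ry": 0, "rz": 0}, {"dx": 0, "dy": 0, "dz": 15, "rx": 0, "ry": 0, "rz": 0}, {"dx": 0, "dy": 0, "dz": 28, "rx": 0, "ry": 0, "rz": 0}, {"dx": 0, "dy": 0, "dz": 44, "rx": 0, "ry": 0, "rz": 0}, {"dx": 0, "dy": 0, "dz": 60, "rx": 0, "ry": 0, "rz": 0}]'

```text
clock: 5.23
tcp_pos: [0.5763, 0.204, 0.2011]
orientation: [-3.138, -0.148, -0.0]
contact_force: [0.6, 0.1, -1.7]
grip_width: 0.0593
gripper_force: 4.4
```

>>> send_rows --deltas '[{"dx": 0, "dy": 0, "dz": 20, "rx": 0, "ry": 0, "rz": 0}, {"dx": 0, "dy": 0, "dz": 40, "rx": 0, "ry": 0, "rz": 0}, {"dx": 0, "dy": 0, "dz": 60, "rx": 0, "ry": 0, "rz": 0}, {"dx": 0, "dy": 0, "dz": 80, "rx": 0, "ry": 0, "rz": 0}, {"dx": 0, "dy": 0, "dz": 90, "rx": 0, "ry": 0, "rz": 0}]'

```text
clock: 5.65
tcp_pos: [0.5772, 0.2046, 0.2934]
orientation: [-3.137, -0.148, -0.007]
contact_force: [0.4, 1.0, -1.6]
grip_width: 0.0592
gripper_force: 4.4
```

>>> send_rows --deltas '[{"dx": 0, "dy": 0, "dz": 0, "rx": 0, "ry": 0, "rz": 0}, {"dx": 0, "dy": 0, "dz": 0, "rx": 0, "ry": 0, "rz": 0}]'

```text
clock: 5.82
tcp_pos: [0.5764, 0.204, 0.2897]
orientation: [-3.138, -0.147, -0.002]
contact_force: [-0.7, 0.1, -2.9]
grip_width: 0.0588
gripper_force: 4.3
```

```bash
cat > piv.py <<'E'
from h import *
def piv(d,tcp,verb=1):
    P=d["P"];hsv=cv2.cvtColor(d["f"],cv2.COLOR_BGR2HSV).astype(int)
    D=P-tcp
    m=(abs(D[...,0])<.05)&(abs(D[...,1])<.016)&(D[...,2]<-.045)&(D[...,2]>-.085)&(hsv[...,1]<90)&(hsv[...,2]<140)
    Q=P[m]; zt=np.percentile(Q[:,2],[50,90]); T=Q[(Q[:,2]>zt[0]-.006)]
    b=cv2.minAreaRect((T[:,:2]*1000).astype(np.float32))
    red=((hsv[...,0]<6)|(hsv[...,0]>174))&(hsv[...,1]>150)&(np.linalg.norm(D[...,:2],axis=-1)<.07)&(D[...,2]>-.06); Y=P[red]
    print("piv n",len(Q),"top z",zt.round(4),"rel tcp",(zt-tcp[2]).round(4),"rect",np.round(b[0],1),np.round(b[1],1),round(b[2],1),"tcp",tcp.round(4)*1e3,"red y",np.percentile(Y[:,1],[1,99]).round(4))
E
python3 - <<'E'
from piv import *
piv(np.load("w5.npz"),np.array([.5777,.2048,.1418]))
snap("wrist","w6"); o=r.get_obs(); piv(np.load("w6.npz"),o["tcp_pos"]); print(o["contact_force"],o["grip_width"],o["gripper_force"])
E
```

```text
piv n 1924 top z [0.076  0.0909] rel tcp [-0.0658 -0.0509] rect [587.  203.2] [31.7 26.7] 6.8 tcp [577.7 204.8 141.8] red y [0.1777 0.2319]
5.87 [0.5759 0.2036 0.2886] ty [ 9.370e-02 -9.956e-01  5.000e-04] tz [-1.e-03 -6.e-04 -1.e+00] [-0.08  0.37 -0.47  1.64  0.18  1.18 -2.07] cam [0.6446 0.2093 0.4211]
piv n 1855 top z [0.2237 0.2379] rel tcp [-0.0649 -0.0507] rect [585.4 202. ] [31.8 26.4] 10.9 tcp [575.9 203.6 288.6] red y [0.1771 0.2314]
[ 0.01330028 -0.06162943 -1.09020036] 0.058816119325280164 4.346671987732407
```

The pliers are held, with the pivot 73 mm below the TCP. The camera reads 1.6 mm lower in y than the TCP, so I'll aim the TCP at about (578.8, -149) over the ears.

>>> send_rows --deltas '[{"dx": 0, "dy": -15, "dz": 0, "rx": 0, "ry": 0, "rz": 0}, {"dx": 0, "dy": -40, "dz": 0, "rx": 0, "ry": 0, "rz": 0}, {"dx": 1, "dy": -70, "dz": 0, "rx": 0, "ry": 0, "rz": 0}, {"dx": 1, "dy": -100, "dz": 0, "rx": 0, "ry": 0, "rz": 0}, {"dx": 1, "dy": -130, "dz": 0, "rx": 0, "ry": 0, "rz": 0}]'

```text
clock: 6.28
tcp_pos: [0.5763, 0.0725, 0.2875]
orientation: [3.138, 0.148, -0.005]
contact_force: [0.7, -0.0, -2.2]
grip_width: 0.0591
gripper_force: 4.4
```

>>> send_rows --deltas '[{"dx": 0, "dy": -30, "dz": 0, "rx": 0, "ry": 0, "rz": 0}, {"dx": 0, "dy": -60, "dz": 0, "rx": 0, "ry": 0, "rz": 0}, {"dx": 1, "dy": -90, "dz": 0, "rx": 0, "ry": 0, "rz": 0}, {"dx": 1, "dy": -120, "dz": 0, "rx": 0, "ry": 0, "rz": 0}, {"dx": 1, "dy": -150, "dz": 0, "rx": 0, "ry": 0, "rz": 0}]'

```text
clock: 6.7
tcp_pos: [0.5773, -0.0776, 0.2876]
orientation: [-3.138, -0.147, 0.005]
contact_force: [-0.5, -0.3, -1.7]
grip_width: 0.0592
gripper_force: 4.4
```

>>> send_rows --deltas '[{"dx": 0, "dy": -25, "dz": 0, "rx": 0, "ry": 0, "rz": 0}, {"dx": 0, "dy": -45, "dz": 0, "rx": 0, "ry": 0, "rz": 0}, {"dx": 0, "dy": -60, "dz": 0, "rx": 0, "ry": 0, "rz": 0}, {"dx": 0, "dy": -70, "dz": 0, "rx": 0, "ry": 0, "rz": 0}, {"dx": 0, "dy": -73, "dz": 0, "rx": 0, "ry": 0, "rz": 0}]'

```text
clock: 7.12
tcp_pos: [0.5775, -0.1512, 0.2878]
orientation: [3.138, 0.143, -0.004]
contact_force: [-0.5, 0.5, -1.3]
grip_width: 0.059
gripper_force: 4.4
```

>>> send_rows --deltas '[{"dx": 0, "dy": 0, "dz": 0, "rx": 0, "ry": 0, "rz": 0}, {"dx": 0, "dy": 0, "dz": 0, "rx": 0, "ry": 0, "rz": 0}, {"dx": 0, "dy": 0, "dz": 0, "rx": 0, "ry": 0, "rz": 0}]'

```text
clock: 7.37
tcp_pos: [0.5785, -0.1473, 0.2891]
orientation: [-3.137, -0.151, 0.0]
contact_force: [-0.6, 0.8, -1.3]
grip_width: 0.059
gripper_force: 4.4
```

```bash
cat > look.py <<'E'
import sys
from piv import *
t=sys.argv[1]; snap("wrist",t); o=r.get_obs(); d=np.load(t+".npz"); piv(d,o["tcp_pos"]); print(o["contact_force"].round(1),o["grip_width"].round(4),round(o["gripper_force"],1))
P=d["P"];hsv=cv2.cvtColor(d["f"],cv2.COLOR_BGR2HSV).astype(int)
a=np.radians(5.09); Rz=np.array([[np.cos(a),np.sin(a)],[-np.sin(a),np.cos(a)]]); L=(P[...,:2]-[.5785,-.1515])@Rz.T*1e3; z=P[...,2]*1e3
for k,m in [("ears",(abs(L[...,0])<14)&(abs(L[...,1])<24)&(z>92)&(z<121)&(hsv[...,1]>95)),]:
    for nm,mm in [("yel",m&(hsv[...,0]>=18)&(L[...,1]>-2)),("org",m&(hsv[...,0]<18)&(L[...,1]<4))]:
        if mm.sum()>5: print(nm,mm.sum(),"y",np.percentile(L[mm][:,1],[1,50,99]).round(1),"x",np.percentile(L[mm][:,0],[1,99]).round(1),"z",np.percentile(z[mm],[5,95]).round(1))
tz=o["tcp_pos"][2]*1e3-121
for s in (1,-1):
    m=(abs(L[...,0])<25)&(L[...,1]*s>8)&(L[...,1]*s<40)&(abs(z-tz)<16)&(hsv[...,1]<70)
    if m.sum()>5: print("jaw",s,m.sum(),"y",np.percentile(L[m][:,1],[2,50,98]).round(1),"z",np.percentile(z[m],[2,98]).round(1))
E
python3 look.py w7
```

```text
7.42 [ 0.5785 -0.1474  0.2893] ty [ 9.600e-02 -9.954e-01 -6.000e-04] tz [-0.e+00  6.e-04 -1.e+00] [ 0.41  0.33 -0.33  1.68  0.12  1.16 -1.43] cam [ 0.6469 -0.1419  0.4204]
piv n 1963 top z [0.223  0.2386] rel tcp [-0.0663 -0.0507] rect [ 581.3 -149.3] [45.4 27.6] 11.0 tcp [ 578.5 -147.4  289.3] red y [-0.1743 -0.1196]Traceback (most recent call last):
  File "look.py", line 3, in <module>
    t=sys.argv[1]; snap("wrist",t); o=r.get_obs(); d=np.load(t+".npz"); piv(d,o["tcp_pos"]); print(o["contact_force"].round(1),o["grip_width"].round(4),round(o["gripper_force"],1))
                                                                                                                               ^^^^^^^^^^^^^^^^^^^^^
AttributeError: 'float' object has no attribute 'round'
```

>>> send_rows --deltas '[{"dx": 0, "dy": -1.5, "dz": -10, "rx": 0, "ry": 0, "rz": 0}, {"dx": 0, "dy": -1.5, "dz": -20, "rx": 0, "ry": 0, "rz": 0}, {"dx": 0, "dy": -1.5, "dz": -30, "rx": 0, "ry": 0, "rz": 0}, {"dx": 0, "dy": -1.5, "dz": -36, "rx": 0, "ry": 0, "rz": 0}, {"dx": 0, "dy": -1.5, "dz": -36, "rx": 0, "ry": 0, "rz": 0}]'

```text
clock: 7.83
tcp_pos: [0.5771, -0.1503, 0.2508]
orientation: [-3.137, -0.148, 0.006]
contact_force: [-0.6, -0.3, -2.3]
grip_width: 0.0592
gripper_force: 4.4
```

```bash
sed -i 's/o\["grip_width"\].round(4)/round(o["grip_width"],4)/' look.py; python3 look.py w8
python3 - <<'E'
from h import *
d=np.load("w8.npz"); c=cam("side")["frame"]
im=np.zeros((480,800,3),np.uint8); im[:350,:467]=cv2.resize(d["f"],(467,350)); im[:450,470:800]=cv2.resize(c[110:210,245:320],(330,450)); cv2.imwrite("pics/m8.png",im)
E
```

```text
7.88 [ 0.5776 -0.1504  0.2519] ty [ 9.390e-02 -9.956e-01 -8.000e-04] tz [-2.4e-03  6.0e-04 -1.0e+00] [ 0.41  0.36 -0.33  1.72  0.13  1.08 -1.44] cam [ 0.6459 -0.145   0.3818]
piv n 1993 top z [0.1845 0.201 ] rel tcp [-0.0674 -0.0509] rect [ 578.8 -151.1] [26.9 46.1] 88.7 tcp [ 577.6 -150.4  251.9] red y [-0.1776 -0.1225]
[ 0.6  0.2 -1.4] 0.0589 4.4
yel 43 y [ 8.8 11.4 13.8] x [ 9.5 11.3] z [ 95.5 116.8]
org 57 y [-12.4  -9.4  -6.2] x [ 8.3 11.4] z [ 93.7 115.5]
jaw 1 142 y [20.9 24.5 30.1] z [123.5 146.1]
jaw -1 132 y [-32.7 -26.6 -23.5] z [125.9 145.1]
```

Jaw centre is about 1.5 mm towards -y of the ear centre, so I'll correct that and lower the tips around the ears.

>>> send_rows --deltas '[{"dx": 0, "dy": 1.5, "dz": 0, "rx": 0, "ry": 0, "rz": 0}, {"dx": 0, "dy": 1.5, "dz": -6, "rx": 0, "ry": 0, "rz": 0}, {"dx": 0, "dy": 1.5, "dz": -12, "rx": 0, "ry": 0, "rz": 0}, {"dx": 0, "dy": 1.5, "dz": -18, "rx": 0, "ry": 0, "rz": 0}, {"dx": 0, "dy": 1.5, "dz": -23, "rx": 0, "ry": 0, "rz": 0}]'

```text
clock: 8.35
tcp_pos: [0.578, -0.1491, 0.2294]
orientation: [-3.138, -0.147, 0.001]
contact_force: [1.0, 0.1, -2.5]
grip_width: 0.0592
gripper_force: 4.4
```

>>> send_rows --deltas '[{"dx": 0, "dy": 0, "dz": 0, "rx": 0, "ry": 0, "rz": 0}, {"dx": 0, "dy": 0, "dz": 0, "rx": 0, "ry": 0, "rz": 0}, {"dx": 0, "dy": 0, "dz": 0, "rx": 0, "ry": 0, "rz": 0}]'

```text
clock: 8.6
tcp_pos: [0.5785, -0.1491, 0.2304]
orientation: [3.138, 0.147, 0.0]
contact_force: [-0.2, -0.0, -1.1]
grip_width: 0.0588
gripper_force: 4.4
```

```bash
python3 look.py w9
python3 - <<'E'
from h import *
d=np.load("w9.npz"); c=cam("side")["frame"]
im=np.zeros((480,800,3),np.uint8); im[:350,:467]=cv2.resize(d["f"],(467,350)); im[:450,470:800]=cv2.resize(c[110:210,245:320],(330,450)); cv2.imwrite("pics/m9.png",im)
E
```

```text
8.65 [ 0.5786 -0.1491  0.2306] ty [ 9.370e-02 -9.956e-01  2.000e-04] tz [ 5.e-04 -1.e-04 -1.e+00] [ 0.4   0.38 -0.33  1.74  0.14  1.04 -1.45] cam [ 0.6468 -0.1437  0.3617]
piv n 1980 top z [0.1642 0.18  ] rel tcp [-0.0663 -0.0505] rect [ 580.  -150.5] [47.6 27.4] 3.6 tcp [ 578.6 -149.1  230.6] red y [-0.1763 -0.1213]
[ 1.   0.7 -1.8] 0.0588 4.4
jaw 1 139 y [19.8 25.4 31.1] z [100.9 124.7]
jaw -1 133 y [-31.6 -25.5 -22.5] z [105.5 124.5]
```

View pics/m9.png

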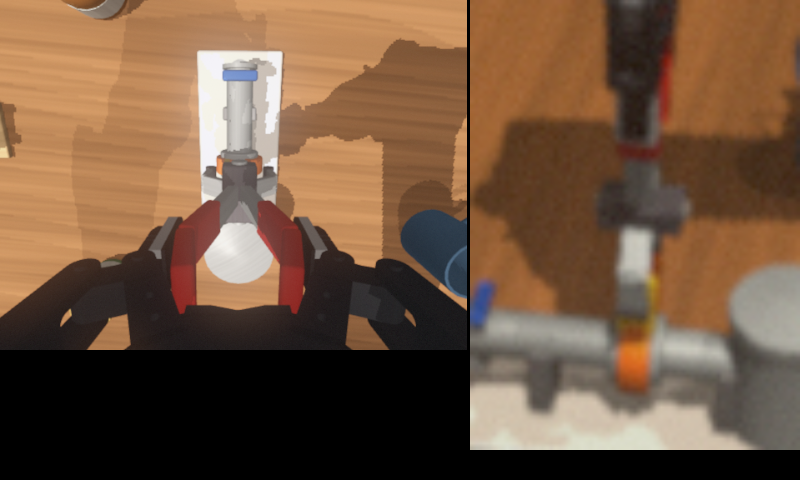

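The jaws straddle the upright ears: side crop (635,290), with the clamp ring below at (633,360) and the pivot well above. Now I'll squeeze in steps, watching force and pivot height.

>>> send_rows --deltas '[{"dx": 0, "dy": 0, "dz": 0, "rx": 0, "ry": 0, "rz": 0}, {"dx": 0, "dy": 0, "dz": 0, "rx": 0, "ry": 0, "rz": 0}]' --jaw 55

```text
clock: 8.87
tcp_pos: [0.5785, -0.1491, 0.2306]
orientation: [3.138, 0.147, 0.001]
contact_force: [-0.6, 0.5, -1.5]
grip_width: 0.0553
gripper_force: 4.6
```

>>> send_rows --deltas '[{"dx": 0, "dy": 0, "dz": 0, "rx": 0, "ry": 0, "rz": 0}, {"dx": 0, "dy": 0, "dz": 0, "rx": 0, "ry": 0, "rz": 0}]' --jaw 51

```text
clock: 9.03
tcp_pos: [0.5784, -0.1491, 0.2304]
orientation: [3.138, 0.147, 0.0]
contact_force: [-0.6, -0.1, -1.6]
grip_width: 0.0512
gripper_force: 4.9
```

>>> send_rows --deltas '[{"dx": 0, "dy": 0, "dz": 0, "rx": 0, "ry": 0, "rz": 0}, {"dx": 0, "dy": 0, "dz": 0, "rx": 0, "ry": 0, "rz": 0}]' --jaw 47

```text
clock: 9.2
tcp_pos: [0.5783, -0.1491, 0.2303]
orientation: [-3.138, -0.147, -0.0]
contact_force: [-0.0, 0.8, -2.2]
grip_width: 0.0469
gripper_force: 5.2
```

```bash
python3 look.py w10
```

```text
9.25 [ 0.5784 -0.1491  0.2303] ty [ 0.0937 -0.9956  0.    ] tz [ 0. -0. -1.] [ 0.4   0.38 -0.33  1.74  0.14  1.04 -1.45] cam [ 0.6467 -0.1437  0.3616]
piv n 1941 top z [0.1601 0.1789] rel tcp [-0.0702 -0.0514] rect [ 578.8 -151.9] [50.  25.9] 6.8 tcp [ 578.4 -149.1  230.3] red y [-0.171  -0.1278]
[-0.7 -0.1 -2. ] 0.0473 5.2
jaw 1 148 y [19.  22.8 30.3] z [ 98.9 124.9]
jaw -1 160 y [-28.7 -23.3 -19.1] z [ 98.4 123.9]
```

>>> send_rows --deltas '[{"dx": 0, "dy": 0, "dz": 2, "rx": 0, "ry": 0, "rz": 0}, {"dx": 0, "dy": 0, "dz": 4, "rx": 0, "ry": 0, "rz": 0}]' --jaw 44

```text
clock: 9.42
tcp_pos: [0.5783, -0.149, 0.2343]
orientation: [-3.138, -0.147, 0.0]
contact_force: [1.1, -0.1, -2.0]
grip_width: 0.0439
gripper_force: 5.4
```

>>> send_rows --deltas '[{"dx": 0, "dy": 0, "dz": 0, "rx": 0, "ry": 0, "rz": 0}, {"dx": 0, "dy": 0, "dz": 0, "rx": 0, "ry": 0, "rz": 0}]' --jaw 42.5

```text
clock: 9.58
tcp_pos: [0.5785, -0.1491, 0.2346]
orientation: [3.138, 0.147, 0.001]
contact_force: [0.3, -0.3, -1.3]
grip_width: 0.0425
gripper_force: 5.5
```

>>> send_rows --deltas '[{"dx": 0, "dy": 0, "dz": 0, "rx": 0, "ry": 0, "rz": 0}, {"dx": 0, "dy": 0, "dz": 0, "rx": 0, "ry": 0, "rz": 0}]' --jaw 41

```text
clock: 9.75
tcp_pos: [0.5783, -0.1491, 0.2343]
orientation: [3.138, 0.147, -0.0]
contact_force: [0.5, 0.0, -1.2]
grip_width: 0.0412
gripper_force: 5.6
```

>>> send_rows --deltas '[{"dx": 0, "dy": 0, "dz": 0, "rx": 0, "ry": 0, "rz": 0}, {"dx": 0, "dy": 0, "dz": 0, "rx": 0, "ry": 0, "rz": 0}]' --jaw 40

```text
clock: 9.92
tcp_pos: [0.5783, -0.1491, 0.2342]
orientation: [-3.138, -0.147, 0.0]
contact_force: [0.9, 0.3, -2.7]
grip_width: 0.0397
gripper_force: 5.7
```

```bash
python3 look.py w11
```

```text
9.97 [ 0.5783 -0.149   0.2342] ty [ 0.0938 -0.9956 -0.    ] tz [-1.e-04  0.e+00 -1.e+00] [ 0.4   0.38 -0.33  1.74  0.14  1.05 -1.45] cam [ 0.6467 -0.1437  0.3655]
piv n 1890 top z [0.1622 0.1826] rel tcp [-0.0721 -0.0517] rect [ 580.1 -151.7] [46.9 26.3] 4.5 tcp [ 578.3 -149.   234.2] red y [-0.1678 -0.1315]
[-0.1 -1.3 -1.5] 0.04 5.7
jaw 1 174 y [16.1 20.8 28.4] z [ 99.2 127.9]
jaw -1 174 y [-29.7 -22.6 -17.7] z [101.1 128.7]
```

>>> send_rows --deltas '[{"dx": 0, "dy": 0, "dz": 0, "rx": 0, "ry": 0, "rz": 0}, {"dx": 0, "dy": 0, "dz": 0, "rx": 0, "ry": 0, "rz": 0}]' --jaw 39

```text
clock: 10.13
tcp_pos: [0.5784, -0.1491, 0.2343]
orientation: [3.138, 0.147, -0.0]
contact_force: [0.3, -0.2, -2.1]
grip_width: 0.0388
gripper_force: 5.7
```

>>> send_rows --deltas '[{"dx": 0, "dy": 0, "dz": 0, "rx": 0, "ry": 0, "rz": 0}, {"dx": 0, "dy": 0, "dz": 0, "rx": 0, "ry": 0, "rz": 0}]' --jaw 38

```text
clock: 10.3
tcp_pos: [0.5784, -0.149, 0.2343]
orientation: [3.138, 0.147, 0.0]
contact_force: [-0.2, 0.9, -1.9]
grip_width: 0.0379
gripper_force: 5.8
```

>>> send_rows --deltas '[{"dx": 0, "dy": 0, "dz": 0, "rx": 0, "ry": 0, "rz": 0}, {"dx": 0, "dy": 0, "dz": 0, "rx": 0, "ry": 0, "rz": 0}]' --jaw 37

```text
clock: 10.47
tcp_pos: [0.5784, -0.149, 0.2343]
orientation: [-3.138, -0.148, 0.0]
contact_force: [0.4, 0.0, -1.4]
grip_width: 0.0371
gripper_force: 5.9
```

>>> send_rows --deltas '[{"dx": 0, "dy": 0, "dz": 0, "rx": 0, "ry": 0, "rz": 0}, {"dx": 0, "dy": 0, "dz": 0, "rx": 0, "ry": 0, "rz": 0}]' --jaw 36

```text
clock: 10.63
tcp_pos: [0.5784, -0.1489, 0.2344]
orientation: [-3.138, -0.148, -0.0]
contact_force: [-0.0, 0.1, -1.1]
grip_width: 0.0363
gripper_force: 6.1
```

>>> send_rows --deltas '[{"dx": 0, "dy": 0, "dz": 0, "rx": 0, "ry": 0, "rz": 0}, {"dx": 0, "dy": 0, "dz": 0.5, "rx": 0, "ry": 0, "rz": 0}]' --jaw 35

```text
clock: 10.8
tcp_pos: [0.5783, -0.1488, 0.2347]
orientation: [-3.138, -0.148, 0.0]
contact_force: [-0.1, 0.4, -2.6]
grip_width: 0.0352
gripper_force: 6.2
```

>>> send_rows --deltas '[{"dx": 0, "dy": 0, "dz": 0, "rx": 0, "ry": 0, "rz": 0}, {"dx": 0, "dy": 0, "dz": 0.5, "rx": 0, "ry": 0, "rz": 0}]' --jaw 34.3

```text
clock: 10.97
tcp_pos: [0.5783, -0.1489, 0.2352]
orientation: [-3.138, -0.148, 0.0]
contact_force: [-0.3, 0.2, -2.2]
grip_width: 0.0344
gripper_force: 6.3
```

>>> send_rows --deltas '[{"dx": 0, "dy": 0, "dz": 0, "rx": 0, "ry": 0, "rz": 0}, {"dx": 0, "dy": 0, "dz": 0, "rx": 0, "ry": 0, "rz": 0}]' --jaw 33.6

```text
clock: 11.13
tcp_pos: [0.5784, -0.149, 0.2354]
orientation: [-3.138, -0.147, -0.0]
contact_force: [-0.3, 1.4, -1.8]
grip_width: 0.0338
gripper_force: 6.5
```

```bash
python3 look.py w12
```

```text
11.18 [ 0.5784 -0.149   0.2354] ty [ 0.0938 -0.9956 -0.    ] tz [ 1.e-04  0.e+00 -1.e+00] [ 0.4   0.38 -0.33  1.74  0.14  1.05 -1.45] cam [ 0.6467 -0.1436  0.3666]
piv n 1772 top z [0.1617 0.1824] rel tcp [-0.0737 -0.0529] rect [ 580.2 -151.2] [47.  26.7] 4.8 tcp [ 578.4 -149.   235.4] red y [-0.1651 -0.1345]
[-0.1  0.9 -2.2] 0.0337 6.5
jaw 1 179 y [17.  22.1 28.6] z [100.1 130. ]
jaw -1 164 y [-28.1 -21.9 -17.5] z [ 99.6 130.1]
```

>>> send_rows --deltas '[{"dx": 0, "dy": 0, "dz": 0, "rx": 0, "ry": 0, "rz": 0}, {"dx": 0, "dy": 0, "dz": 0, "rx": 0, "ry": 0, "rz": 0}]' --jaw 33

```text
clock: 11.35
tcp_pos: [0.5784, -0.1491, 0.2353]
orientation: [3.138, 0.147, 0.0]
contact_force: [-0.1, 0.7, -1.2]
grip_width: 0.0333
gripper_force: 6.5
```

>>> send_rows --deltas '[{"dx": 0, "dy": 0, "dz": 0, "rx": 0, "ry": 0, "rz": 0}, {"dx": 0, "dy": 0, "dz": 0, "rx": 0, "ry": 0, "rz": 0}]' --jaw 32.3

```text
clock: 11.52
tcp_pos: [0.5784, -0.1491, 0.2353]
orientation: [3.138, 0.147, 0.0]
contact_force: [-0.4, 1.0, -1.4]
grip_width: 0.0328
gripper_force: 6.6
```

>>> send_rows --deltas '[{"dx": 0, "dy": 0, "dz": 0, "rx": 0, "ry": 0, "rz": 0}, {"dx": 0, "dy": 0, "dz": 0, "rx": 0, "ry": 0, "rz": 0}]' --jaw 31.6

```text
clock: 11.68
tcp_pos: [0.5784, -0.149, 0.2353]
orientation: [3.138, 0.147, 0.0]
contact_force: [0.3, -0.3, -1.3]
grip_width: 0.0318
gripper_force: 6.6
```

>>> send_rows --deltas '[{"dx": 0, "dy": 0, "dz": 0, "rx": 0, "ry": 0, "rz": 0}, {"dx": 0, "dy": 0, "dz": 0, "rx": 0, "ry": 0, "rz": 0}]' --jaw 31

```text
clock: 11.85
tcp_pos: [0.5784, -0.1491, 0.2353]
orientation: [3.138, 0.147, -0.0]
contact_force: [-0.1, 1.3, -1.3]
grip_width: 0.0312
gripper_force: 6.6
```

>>> send_rows --deltas '[{"dx": 0, "dy": 0, "dz": 0, "rx": 0, "ry": 0, "rz": 0}, {"dx": 0, "dy": 0, "dz": 0, "rx": 0, "ry": 0, "rz": 0}]' --jaw 30.3

```text
clock: 12.02
tcp_pos: [0.5784, -0.1491, 0.2354]
orientation: [3.138, 0.147, 0.0]
contact_force: [0.3, 1.1, -2.3]
grip_width: 0.0306
gripper_force: 7.0
```

>>> send_rows --deltas '[{"dx": 0, "dy": 0, "dz": 0, "rx": 0, "ry": 0, "rz": 0}, {"dx": 0, "dy": 0, "dz": 0, "rx": 0, "ry": 0, "rz": 0}]' --jaw 29.6

```text
clock: 12.18
tcp_pos: [0.5785, -0.1491, 0.2354]
orientation: [3.138, 0.147, 0.0]
contact_force: [-1.0, 1.3, 0.2]
grip_width: 0.0299
gripper_force: 8.9
```

```bash
cat > ear.py <<'E'
import sys
from rig import *
t=sys.argv[1]; c=snap("side",t); P=cloud(c); hsv=cv2.cvtColor(c["frame"],cv2.COLOR_BGR2HSV).astype(int)
def f(P,hsv,n):
    a=np.radians(5.09); Rz=np.array([[np.cos(a),np.sin(a)],[-np.sin(a),np.cos(a)]]); L=(P[...,:2]-[.5785,-.1515])@Rz.T*1e3; z=P[...,2]*1e3
    for k,hl,hh,s in [("yel",20,36,150),("org",4,19,170)]:
        m=(abs(L[...,0])<14)&(abs(L[...,1])<24)&(z>86)&(z<122)&(hsv[...,0]>=hl)&(hsv[...,0]<=hh)&(hsv[...,1]>s)
        if m.sum()>3: print(n,k,m.sum(),"y",np.percentile(L[m][:,1],[5,50,95]).round(1),"z",np.percentile(z[m],[5,95]).round(1))
d=np.load("side0.npz"); f(d["P"],cv2.cvtColor(d["f"],cv2.COLOR_BGR2HSV).astype(int),"start"); f(P,hsv,"now")
E
python3 ear.py s12; python3 look.py w13
```

```text
12.23 [ 0.5785 -0.1491  0.2355] ty [ 9.370e-02 -9.956e-01  1.000e-04] tz [ 3.e-04 -1.e-04 -1.e+00] [ 0.4   0.38 -0.33  1.74  0.14  1.05 -1.45] cam [0.4036 0.6695 0.8134]
start yel 85 y [13.2 16.1 18.6] z [ 87.8 115.3]
start org 60 y [-8.6 -5.3 14.1] z [ 96.  117.1]
now yel 5 y [13.4 16.7 17.3] z [101.6 113.8]
now org 20 y [-6.6 -3.  15.8] z [ 90.7 115.2]
12.28 [ 0.5785 -0.149   0.2354] ty [ 9.380e-02 -9.956e-01  1.000e-04] tz [ 3.e-04 -1.e-04 -1.e+00] [ 0.4   0.38 -0.33  1.74  0.14  1.05 -1.45] cam [ 0.6468 -0.1437  0.3667]
piv n 1786 top z [0.1609 0.1823] rel tcp [-0.0746 -0.0532] rect [ 580.5 -151. ] [46.8 26.7] 6.6 tcp [ 578.5 -149.   235.4] red y [-0.1635 -0.1363]
[-1.4  1.  -0.8] 0.0295 9.0
jaw 1 187 y [18.2 23.9 28.8] z [ 99.9 130.3]
jaw -1 173 y [-26.5 -22.  -16.8] z [ 99.6 130.3]
```

Both ears are now in contact (force rising at 29.6 mm). Continuing slowly.

>>> send_rows --deltas '[{"dx": 0, "dy": 0, "dz": 0, "rx": 0, "ry": 0, "rz": 0}, {"dx": 0, "dy": 0, "dz": 0, "rx": 0, "ry": 0, "rz": 0}]' --jaw 29

```text
clock: 12.45
tcp_pos: [0.5785, -0.149, 0.2355]
orientation: [3.138, 0.147, 0.001]
contact_force: [-1.7, 0.4, 0.7]
grip_width: 0.0291
gripper_force: 10.8
```

>>> send_rows --deltas '[{"dx": 0, "dy": 0, "dz": 0, "rx": 0, "ry": 0, "rz": 0}, {"dx": 0, "dy": 0, "dz": 0, "rx": 0, "ry": 0, "rz": 0}]' --jaw 28.4

```text
clock: 12.62
tcp_pos: [0.5786, -0.149, 0.2357]
orientation: [3.138, 0.147, 0.001]
contact_force: [-0.6, 0.8, 3.2]
grip_width: 0.0288
gripper_force: 12.7
```

>>> send_rows --deltas '[{"dx": 0, "dy": 0, "dz": 0, "rx": 0, "ry": 0, "rz": 0}, {"dx": 0, "dy": 0, "dz": 0, "rx": 0, "ry": 0, "rz": 0}]' --jaw 27.8

```text
clock: 12.78
tcp_pos: [0.5787, -0.1491, 0.2358]
orientation: [3.138, 0.147, 0.001]
contact_force: [0.6, 0.6, 4.0]
grip_width: 0.0279
gripper_force: 14.6
```

>>> send_rows --deltas '[{"dx": 0, "dy": 0, "dz": 0.3, "rx": 0, "ry": 0, "rz": 0}, {"dx": 0, "dy": 0, "dz": 0.5, "rx": 0, "ry": 0, "rz": 0}]' --jaw 27.5

```text
clock: 12.95
tcp_pos: [0.5784, -0.1491, 0.2359]
orientation: [3.138, 0.147, 0.0]
contact_force: [0.3, 0.5, 2.2]
grip_width: 0.0277
gripper_force: 14.1
```

>>> send_rows --deltas '[{"dx": 0, "dy": 0, "dz": 0, "rx": 0, "ry": 0, "rz": 0}, {"dx": 0, "dy": 0, "dz": 0.2, "rx": 0, "ry": 0, "rz": 0}]' --jaw 27.2

```text
clock: 13.12
tcp_pos: [0.5783, -0.1491, 0.2359]
orientation: [3.138, 0.147, -0.0]
contact_force: [0.0, 1.3, 2.5]
grip_width: 0.0276
gripper_force: 13.7
```

The force has peaked and is falling, so the ear is travelling.

>>> send_rows --deltas '[{"dx": 0, "dy": 0, "dz": 0, "rx": 0, "ry": 0, "rz": 0}, {"dx": 0, "dy": 0, "dz": 0.2, "rx": 0, "ry": 0, "rz": 0}]' --jaw 26.7

```text
clock: 13.28
tcp_pos: [0.5783, -0.1492, 0.2361]
orientation: [3.138, 0.147, -0.0]
contact_force: [-0.5, 0.1, 1.0]
grip_width: 0.027
gripper_force: 13.0
```

>>> send_rows --deltas '[{"dx": 0, "dy": 0, "dz": 0, "rx": 0, "ry": 0, "rz": 0}, {"dx": 0, "dy": 0, "dz": 0.2, "rx": 0, "ry": 0, "rz": 0}]' --jaw 26.2

```text
clock: 13.45
tcp_pos: [0.5782, -0.1492, 0.2362]
orientation: [3.138, 0.147, -0.001]
contact_force: [0.0, 1.2, 0.6]
grip_width: 0.0266
gripper_force: 12.2
```

>>> send_rows --deltas '[{"dx": 0, "dy": 0, "dz": 0, "rx": 0, "ry": 0, "rz": 0}, {"dx": 0, "dy": 0, "dz": 0.2, "rx": 0, "ry": 0, "rz": 0}]' --jaw 25.7

```text
clock: 13.62
tcp_pos: [0.5781, -0.1493, 0.2363]
orientation: [3.138, 0.147, -0.001]
contact_force: [0.3, 0.1, -0.4]
grip_width: 0.0262
gripper_force: 11.3
```

>>> send_rows --deltas '[{"dx": 0, "dy": 0, "dz": 0, "rx": 0, "ry": 0, "rz": 0}, {"dx": 0, "dy": 0, "dz": 0.2, "rx": 0, "ry": 0, "rz": 0}]' --jaw 25.1

```text
clock: 13.78
tcp_pos: [0.5781, -0.1492, 0.2364]
orientation: [3.138, 0.147, -0.001]
contact_force: [0.2, 0.1, -2.6]
grip_width: 0.0252
gripper_force: 10.1
```

>>> send_rows --deltas '[{"dx": 0, "dy": 0, "dz": 0, "rx": 0, "ry": 0, "rz": 0}, {"dx": 0, "dy": 0, "dz": 0.2, "rx": 0, "ry": 0, "rz": 0}]' --jaw 24.5

```text
clock: 13.95
tcp_pos: [0.578, -0.1492, 0.2366]
orientation: [-3.138, -0.147, 0.001]
contact_force: [1.1, -0.5, -1.9]
grip_width: 0.0246
gripper_force: 8.8
```

>>> send_rows --deltas '[{"dx": 0, "dy": 0, "dz": 0, "rx": 0, "ry": 0, "rz": 0}, {"dx": 0, "dy": 0, "dz": 0.2, "rx": 0, "ry": 0, "rz": 0}]' --jaw 23.9

```text
clock: 14.12
tcp_pos: [0.578, -0.1491, 0.2367]
orientation: [-3.138, -0.147, 0.001]
contact_force: [-0.9, -0.4, -3.6]
grip_width: 0.0239
gripper_force: 7.3
```

>>> send_rows --deltas '[{"dx": 0, "dy": 0, "dz": 0, "rx": 0, "ry": 0, "rz": 0}, {"dx": 0, "dy": 0, "dz": 0, "rx": 0, "ry": 0, "rz": 0}]' --jaw 23.4

```text
clock: 14.28
tcp_pos: [0.5782, -0.1491, 0.237]
orientation: [3.138, 0.147, -0.001]
contact_force: [-0.3, -1.4, -1.9]
grip_width: 0.0236
gripper_force: 6.9
```

>>> send_rows --deltas '[{"dx": 0, "dy": 0, "dz": 0, "rx": 0, "ry": 0, "rz": 0}, {"dx": 0, "dy": 0, "dz": 0, "rx": 0, "ry": 0, "rz": 0}]' --jaw 22.9

```text
clock: 14.45
tcp_pos: [0.5783, -0.1491, 0.2371]
orientation: [3.138, 0.147, -0.0]
contact_force: [0.3, -0.9, -1.4]
grip_width: 0.0233
gripper_force: 6.9
```

```bash
python3 ear.py s14; python3 look.py w14
```

```text
14.5 [ 0.5783 -0.1491  0.2372] ty [ 9.370e-02 -9.956e-01  1.000e-04] tz [-1.e-04 -1.e-04 -1.e+00] [ 0.4   0.38 -0.33  1.74  0.14  1.05 -1.45] cam [0.4036 0.6695 0.8134]
start yel 85 y [13.2 16.1 18.6] z [ 87.8 115.3]
start org 60 y [-8.6 -5.3 14.1] z [ 96.  117.1]
now yel 7 y [8.1 8.8 9.6] z [101.1 115.8]
now org 16 y [-7.3 -4.4 10.9] z [ 88.2 114.3]
14.55 [ 0.5783 -0.1491  0.2372] ty [ 9.370e-02 -9.956e-01  1.000e-04] tz [-1.e-04 -1.e-04 -1.e+00] [ 0.4   0.38 -0.33  1.74  0.14  1.05 -1.45] cam [ 0.6467 -0.1437  0.3684]
piv n 1713 top z [0.1613 0.1822] rel tcp [-0.0758 -0.055 ] rect [ 580.2 -151.9] [46.8 27. ] 4.6 tcp [ 578.3 -149.1  237.2] red y [-0.1604 -0.1393]
[-0.4 -0.9 -1.4] 0.0231 6.9
jaw 1 185 y [16.6 22.3 25.9] z [102.5 131.9]
jaw -1 176 y [-27.2 -23.7 -18.1] z [101.6 131.9]
```

The clamp has snapped: the yellow ear's outer side is now at +8.8 mm (was about 16), and the force is back to the return spring alone. Easing off to the carrying width.

>>> send_rows --deltas '[{"dx": 0, "dy": 0, "dz": 0, "rx": 0, "ry": 0, "rz": 0}, {"dx": 0, "dy": 0, "dz": 0, "rx": 0, "ry": 0, "rz": 0}]' --jaw 30

```text
clock: 14.72
tcp_pos: [0.5784, -0.1488, 0.2372]
orientation: [-3.138, -0.148, -0.0]
contact_force: [-0.1, 0.3, -1.3]
grip_width: 0.0301
gripper_force: 6.4
```

>>> send_rows --deltas '[{"dx": 0, "dy": 0, "dz": 0, "rx": 0, "ry": 0, "rz": 0}, {"dx": 0, "dy": 0, "dz": 0, "rx": 0, "ry": 0, "rz": 0}, {"dx": 0, "dy": 0, "dz": 0, "rx": 0, "ry": 0, "rz": 0}]' --jaw 45

```text
clock: 14.97
tcp_pos: [0.5784, -0.149, 0.2372]
orientation: [-3.138, -0.148, -0.0]
contact_force: [-0.0, 0.7, -1.2]
grip_width: 0.0448
gripper_force: 5.3
```

>>> send_rows --deltas '[{"dx": 0, "dy": 0, "dz": 0, "rx": 0, "ry": 0, "rz": 0}, {"dx": 0, "dy": 0, "dz": 0, "rx": 0, "ry": 0, "rz": 0}, {"dx": 0, "dy": 0, "dz": 0, "rx": 0, "ry": 0, "rz": 0}, {"dx": 0, "dy": 0, "dz": 0, "rx": 0, "ry": 0, "rz": 0}]' --jaw 59

```text
clock: 15.3
tcp_pos: [0.5784, -0.1491, 0.2372]
orientation: [3.138, 0.147, 0.0]
contact_force: [-1.5, 0.7, -0.8]
grip_width: 0.0589
gripper_force: 4.4
```

```bash
python3 ear.py s15; python3 look.py w15
```

```text
15.35 [ 0.5784 -0.1491  0.2372] ty [ 0.0937 -0.9956  0.    ] tz [ 1.e-04 -0.e+00 -1.e+00] [ 0.4   0.38 -0.33  1.74  0.14  1.05 -1.45] cam [0.4036 0.6695 0.8134]
start yel 85 y [13.2 16.1 18.6] z [ 87.8 115.3]
start org 60 y [-8.6 -5.3 14.1] z [ 96.  117.1]
now yel 18 y [5.  7.6 9.7] z [ 86.6 114.1]
now org 19 y [-7.7 -4.3 11.2] z [ 86.8 115.4]
15.4 [ 0.5784 -0.149   0.2372] ty [ 0.0938 -0.9956  0.    ] tz [ 0. -0. -1.] [ 0.4   0.38 -0.33  1.74  0.14  1.05 -1.45] cam [ 0.6467 -0.1437  0.3685]
piv n 1970 top z [0.1707 0.1863] rel tcp [-0.0665 -0.0509] rect [ 580.3 -150.2] [46.6 26.8] 4.0 tcp [ 578.4 -149.   237.2] red y [-0.1763 -0.1214]
[ 0.1  0.7 -1.6] 0.059 4.4
org 11 y [-11.6  -9.2  -7.5] x [10.6 11.4] z [92.2 98. ]
jaw 1 142 y [22.7 26.1 31.9] z [109.7 131.4]
jaw -1 140 y [-30.9 -24.8 -19. ] z [106.8 131. ]
```

It stays shut. Lifting off and carrying the pliers back above the holder.

>>> send_rows --deltas '[{"dx": 0, "dy": 0, "dz": 8, "rx": 0, "ry": 0, "rz": 0}, {"dx": 0, "dy": 0, "dz": 18, "rx": 0, "ry": 0, "rz": 0}, {"dx": 0, "dy": 0, "dz": 30, "rx": 0, "ry": 0, "rz": 0}, {"dx": 0, "dy": 0, "dz": 42, "rx": 0, "ry": 0, "rz": 0}, {"dx": 0, "dy": 0, "dz": 52, "rx": 0, "ry": 0, "rz": 0}]'

```text
clock: 15.82
tcp_pos: [0.579, -0.1491, 0.2916]
orientation: [3.138, 0.147, 0.003]
contact_force: [-0.2, -0.6, -1.7]
grip_width: 0.0593
gripper_force: 4.4
```

>>> send_rows --deltas '[{"dx": 0, "dy": 15, "dz": 0, "rx": 0, "ry": 0, "rz": 0}, {"dx": 0, "dy": 40, "dz": 0, "rx": 0, "ry": 0, "rz": 0}, {"dx": 0, "dy": 70, "dz": 0, "rx": 0, "ry": 0, "rz": 0}, {"dx": 0, "dy": 100, "dz": 0, "rx": 0, "ry": 0, "rz": 0}, {"dx": 0, "dy": 130, "dz": 0, "rx": 0, "ry": 0, "rz": 0}]'

```text
clock: 16.23
tcp_pos: [0.5785, -0.0179, 0.2905]
orientation: [3.138, 0.146, 0.002]
contact_force: [-0.1, 0.5, -1.8]
grip_width: 0.059
gripper_force: 4.4
```

>>> send_rows --deltas '[{"dx": 0, "dy": 30, "dz": 0, "rx": 0, "ry": 0, "rz": 0}, {"dx": 0, "dy": 60, "dz": 0, "rx": 0, "ry": 0, "rz": 0}, {"dx": -1, "dy": 90, "dz": 0, "rx": 0, "ry": 0, "rz": 0}, {"dx": -1, "dy": 120, "dz": 0, "rx": 0, "ry": 0, "rz": 0}, {"dx": -1, "dy": 150, "dz": 0, "rx": 0, "ry": 0, "rz": 0}]'

```text
clock: 16.65
tcp_pos: [0.5774, 0.1324, 0.2906]
orientation: [3.138, 0.147, 0.002]
contact_force: [0.1, -0.4, -2.1]
grip_width: 0.0591
gripper_force: 4.4
```

>>> send_rows --deltas '[{"dx": 0, "dy": 25, "dz": 0, "rx": 0, "ry": 0, "rz": 0}, {"dx": 0, "dy": 45, "dz": 0, "rx": 0, "ry": 0, "rz": 0}, {"dx": 0, "dy": 60, "dz": 0, "rx": 0, "ry": 0, "rz": 0}, {"dx": 0, "dy": 69, "dz": 0, "rx": 0, "ry": 0, "rz": 0}, {"dx": 0, "dy": 73, "dz": 0, "rx": 0, "ry": 0, "rz": 0}]'

```text
clock: 17.07
tcp_pos: [0.5772, 0.2057, 0.29]
orientation: [-3.137, -0.151, -0.001]
contact_force: [0.0, 0.4, -2.9]
grip_width: 0.059
gripper_force: 4.4
```

>>> send_rows --deltas '[{"dx": 0, "dy": 0, "dz": 0, "rx": 0, "ry": 0, "rz": 0}, {"dx": 0, "dy": 0, "dz": 0, "rx": 0, "ry": 0, "rz": 0}, {"dx": 0, "dy": 0, "dz": 0, "rx": 0, "ry": 0, "rz": 0}, {"dx": 0, "dy": 0, "dz": 0, "rx": 0, "ry": 0, "rz": 0}]'

```text
clock: 17.4
tcp_pos: [0.5777, 0.2025, 0.2892]
orientation: [3.138, 0.144, 0.0]
contact_force: [-0.6, 0.4, -2.6]
grip_width: 0.059
gripper_force: 4.4
```

```bash
python3 ear.py s16; python3 look.py w16
python3 - <<'E'
from rig import *
d=np.load("w16.npz");P=d["P"];z=P[...,2];x,y=P[...,0],P[...,1]
m=(abs(x-.577)<.045)&(abs(y-.202)<.066)&(z>.004)&(z<.014);Q=P[m]; v,u=np.nonzero(m)
W=ray(d,np.c_[u,v],.008);print("foot",len(W),cv2.minAreaRect((W[:,:2]*1000).astype(np.float32)))
E
```

```text
17.45 [0.5776 0.2027 0.2892] ty [ 9.200e-02 -9.958e-01  6.000e-04] tz [ 1.e-04 -6.e-04 -1.e+00] [-0.08  0.37 -0.47  1.63  0.18  1.18 -2.07] cam [0.4036 0.6695 0.8134]
start yel 85 y [13.2 16.1 18.6] z [ 87.8 115.3]
start org 60 y [-8.6 -5.3 14.1] z [ 96.  117.1]
now yel 77 y [ 5.9  8.4 11.2] z [ 88.  115.4]
now org 56 y [-9.8 -5.1 10. ] z [ 89.6 115.6]
17.5 [0.5776 0.203  0.2893] ty [ 9.240e-02 -9.957e-01  4.000e-04] tz [ 2.e-04 -4.e-04 -1.e+00] [-0.08  0.37 -0.47  1.63  0.18  1.18 -2.07] cam [0.646  0.2081 0.4205]
piv n 1910 top z [0.2228 0.2387] rel tcp [-0.0665 -0.0506] rect [587.3 201.8] [31.9 26.6] 12.0 tcp [577.6 203.  289.3] red y [0.1758 0.2302]
[ 0.2 -0.6 -1.7] 0.059 4.4
foot 2186 ((578.3201904296875, 201.8029327392578), (67.57328033447266, 109.464111328125), 5.33371114730835)
```

The clamp stays shut, and the pivot (y 201.8) is directly over the holder (y 201.8). Lowering.

>>> send_rows --deltas '[{"dx": 0, "dy": 0, "dz": -20, "rx": 0, "ry": 0, "rz": 0}, {"dx": 0, "dy": 0, "dz": -40, "rx": 0, "ry": 0, "rz": 0}, {"dx": 0, "dy": 0, "dz": -60, "rx": 0, "ry": 0, "rz": 0}, {"dx": 0, "dy": 0, "dz": -72, "rx": 0, "ry": 0, "rz": 0}, {"dx": 0, "dy": 0, "dz": -80, "rx": 0, "ry": 0, "rz": 0}]'

```text
clock: 17.92
tcp_pos: [0.5768, 0.2032, 0.2076]
orientation: [3.137, 0.147, -0.003]
contact_force: [0.4, -1.5, -1.4]
grip_width: 0.0586
gripper_force: 4.4
```

>>> send_rows --deltas '[{"dx": 0, "dy": 0, "dz": -12, "rx": 0, "ry": 0, "rz": 0}, {"dx": 0, "dy": 0, "dz": -24, "rx": 0, "ry": 0, "rz": 0}, {"dx": 0, "dy": 0, "dz": -36, "rx": 0, "ry": 0, "rz": 0}, {"dx": 0, "dy": 0, "dz": -48, "rx": 0, "ry": 0, "rz": 0}, {"dx": 0, "dy": 0, "dz": -56, "rx": 0, "ry": 0, "rz": 0}]'

```text
clock: 18.33
tcp_pos: [0.577, 0.2037, 0.1516]
orientation: [3.138, 0.147, -0.002]
contact_force: [0.2, 0.7, -2.5]
grip_width: 0.0594
gripper_force: 4.4
```

>>> send_rows --deltas '[{"dx": 0, "dy": 0, "dz": -4, "rx": 0, "ry": 0, "rz": 0}, {"dx": 0, "dy": 0, "dz": -7, "rx": 0, "ry": 0, "rz": 0}, {"dx": 0, "dy": 0, "dz": -10, "rx": 0, "ry": 0, "rz": 0}, {"dx": 0, "dy": 0, "dz": -10, "rx": 0, "ry": 0, "rz": 0}]'

```text
clock: 18.67
tcp_pos: [0.5776, 0.2042, 0.1432]
orientation: [-3.138, -0.147, -0.001]
contact_force: [-0.2, 0.2, -2.3]
grip_width: 0.059
gripper_force: 4.4
```

```bash
python3 look.py w17
```

```text
18.72 [0.5776 0.2042 0.1435] ty [ 9.380e-02 -9.956e-01 -2.000e-04] tz [ 6.e-04  3.e-04 -1.e+00] [-0.11  0.52 -0.44  1.78  0.27  0.91 -2.15] cam [0.6459 0.2095 0.2745]
piv n 1970 top z [0.0767 0.0927] rel tcp [-0.0668 -0.0508] rect [587.4 203.6] [32.2 26.8] 4.0 tcp [577.6 204.2 143.5] red y [0.1771 0.2311]
[-0.4 -0.1 -2.8] 0.059 4.4
```

Less than 1 mm to go before it seats. Lowering until the weight comes off, then opening.

>>> send_rows --deltas '[{"dx": 0, "dy": 0, "dz": -1, "rx": 0, "ry": 0, "rz": 0}, {"dx": 0, "dy": 0, "dz": -1.5, "rx": 0, "ry": 0, "rz": 0}, {"dx": 0, "dy": 0, "dz": -1.5, "rx": 0, "ry": 0, "rz": 0}]'

```text
clock: 18.97
tcp_pos: [0.5782, 0.2043, 0.1427]
orientation: [-3.138, -0.147, -0.003]
contact_force: [0.4, -0.1, 1.6]
grip_width: 0.0593
gripper_force: 5.4
```

>>> send_rows --deltas '[{"dx": 0, "dy": 0, "dz": 0, "rx": 0, "ry": 0, "rz": 0}, {"dx": 0, "dy": 0, "dz": 0, "rx": 0, "ry": 0, "rz": 0}, {"dx": 0, "dy": 0, "dz": 0, "rx": 0, "ry": 0, "rz": 0}]' --jaw 66

```text
clock: 19.22
tcp_pos: [0.5772, 0.2039, 0.1417]
orientation: [3.138, 0.147, -0.0]
contact_force: [0.2, 0.1, 0.7]
grip_width: 0.0659
gripper_force: 0.0
```

>>> send_rows --deltas '[{"dx": 0, "dy": 0, "dz": 0, "rx": 0, "ry": 0, "rz": 0}, {"dx": 0, "dy": 0, "dz": 0, "rx": 0, "ry": 0, "rz": 0}, {"dx": 0, "dy": 0, "dz": 0, "rx": 0, "ry": 0, "rz": 0}, {"dx": 0, "dy": 0, "dz": 0, "rx": 0, "ry": 0, "rz": 0}]' --jaw 85.4

```text
clock: 19.55
tcp_pos: [0.5773, 0.2039, 0.1417]
orientation: [3.138, 0.147, -0.0]
contact_force: [0.5, -0.3, -0.4]
grip_width: 0.0852
gripper_force: 0.0
```

```bash
python3 look.py w18
```

```text
19.6 [0.5773 0.2039 0.1417] ty [ 0.0937 -0.9956  0.    ] tz [-0. -0. -1.] [-0.11  0.52 -0.44  1.78  0.27  0.9  -2.15] cam [0.6457 0.2093 0.2729]
piv n 2009 top z [0.076  0.0912] rel tcp [-0.0656 -0.0505] rect [588.5 203.5] [32.2 28.1] 14.5 tcp [577.3 203.9 141.7] red y [0.1752 0.2314]
[-0.4  0.4  0.2] 0.0849 0.0
```

Pivot top is at 76 mm, so the pliers are seated. Retreating straight up.

>>> send_rows --deltas '[{"dx": 0, "dy": 0, "dz": 8, "rx": 0, "ry": 0, "rz": 0}, {"dx": 0, "dy": 0, "dz": 24, "rx": 0, "ry": 0, "rz": 0}, {"dx": 0, "dy": 0, "dz": 44, "rx": 0, "ry": 0, "rz": 0}, {"dx": 0, "dy": 0, "dz": 68, "rx": 0, "ry": 0, "rz": 0}, {"dx": 0, "dy": 0, "dz": 95, "rx": 0, "ry": 0, "rz": 0}]'

```text
clock: 20.02
tcp_pos: [0.5768, 0.2038, 0.2375]
orientation: [3.138, 0.148, -0.002]
contact_force: [-0.4, -0.2, -0.1]
grip_width: 0.0856
gripper_force: 0.0
```

>>> send_rows --deltas '[{"dx": -20, "dy": 0, "dz": 30, "rx": 0, "ry": 0, "rz": 0}, {"dx": -40, "dy": 0, "dz": 60, "rx": 0, "ry": 0, "rz": 0}, {"dx": -60, "dy": 0, "dz": 90, "rx": 0, "ry": 0, "rz": 0}, {"dx": -85, "dy": 0, "dz": 110, "rx": 0, "ry": 0, "rz": 0}, {"dx": -85, "dy": 0, "dz": 110, "rx": 0, "ry": 0, "rz": 0}]'

```text
clock: 20.43
tcp_pos: [0.4902, 0.2064, 0.3527]
orientation: [-3.135, -0.153, -0.011]
contact_force: [-0.2, 0.2, 0.2]
grip_width: 0.0853
gripper_force: 0.0
```

>>> send_rows --deltas '[{"dx": 0, "dy": 0, "dz": 0, "rx": 0, "ry": 0, "rz": 0}, {"dx": 0, "dy": 0, "dz": 0, "rx": 0, "ry": 0, "rz": 0}, {"dx": 0, "dy": 0, "dz": 0, "rx": 0, "ry": 0, "rz": 0}]'

```text
clock: 20.68
tcp_pos: [0.4927, 0.2033, 0.3456]
orientation: [3.138, 0.146, -0.003]
contact_force: [-0.8, 0.1, 0.5]
grip_width: 0.0855
gripper_force: 0.0
```

```bash
python3 ear.py s19
python3 - <<'E'
from h import *
snap("wrist","w3")
E
python3 pl.py 2>&1 | head -6
```

```text
20.73 [0.4926 0.2033 0.3454] ty [ 9.290e-02 -9.957e-01  5.000e-04] tz [-2.1e-03 -7.0e-04 -1.0e+00] [-0.06  0.2  -0.51  1.73  0.1   1.24 -2.08] cam [0.4036 0.6695 0.8134]
start yel 85 y [13.2 16.1 18.6] z [ 87.8 115.3]
start org 60 y [-8.6 -5.3 14.1] z [ 96.  117.1]
20.78 [0.4926 0.2035 0.3454] ty [ 9.300e-02 -9.957e-01  3.000e-04] tz [-2.2e-03 -6.0e-04 -1.0e+00] [-0.06  0.2  -0.51  1.73  0.1   1.24 -2.08] cam [0.5613 0.2087 0.4765]
handle [260  85  13  28 338] top med [0.5763 0.2257 0.1855] minmax [0.566  0.2203 0.1706] [0.5874 0.2315 0.1879] all y 0.2203 0.2331
handle [305  85  23  29 545] top med [0.5808 0.1801 0.1854] minmax [0.5703 0.1748 0.1828] [0.5919 0.1845 0.1879] all y 0.1748 0.1903
foot 1312 ((577.3359375, 201.9375762939453), (69.05191040039062, 109.85298919677734), 4.516704082489014) [0.5638 0.2045 0.008 ]
walls 930 ((577.68798828125, 201.89308166503906), (47.70334243774414, 92.15534210205078), 5.38275146484375) [0.5638 0.2178 0.0595]
piv 754 ((578.7943115234375, 202.5215301513672), (49.63938903808594, 25.27313232421875), 5.184715270996094) [0.5775 0.2026 0.0758]
120 [(262, 11, 28, 11, [27, 12, 233]), (266, 10, 20, 59, [14, 19, 150]), (270, 10, 13, 114, [26, 109, 216]), (274, 10, 9, 114, [20, 85, 171]), (278, 10, 5, 75, [12, 19, 135]), (282, 10, 0, 75, [15, 23, 136]), (286, 10, -4, 74, [13, 40, 134]), (290, 10, -8, 114, [16, 138, 231]), (294, 10, -13, 113, [10, 106, 173]), (298, 10, -19, 63, [11, 45, 119]), (302, 10, -26, 12, [13, 37, 185])]
```

```bash
python3 -c "
from bench import r
print(r.hand_in())"
```

```text
the job is handed in; nothing more can be done
None
```

The job is handed in: the pliers clicked the clamp shut, it was still shut when last seen as the pliers were carried back (the arm hid it afterwards), the pliers stand upright in their holder with the gripper clear, and I did not re-measure the jars, bowl and mug.

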